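# Clamp the footrest plate in the bench screw clamp

## Task

Stand the green cup upright out of the clamp's way, then slide the flat alloy footrest plate in under the screw clamp's pad, straight along the clamp's centre line, until its end rests against the post. Then push the clamp's T-bar round clockwise until the pad meets the plate, and snug it by feel until the sprung pad is pressed about half of its travel in, never all the way. Leave the other tools and jars where they are.

Things in the scene. Friction and masses are not known exactly. Their poses are not given: they have to be found in the camera images.
- clamp: Dark blue-grey iron C-frame screw clamp, bolted down. Origin on the bench straight below the vertical screw axis; +x points to its post, z up. Post: front face at x = 25 mm, 42 mm wide, 130 mm high; foot 80 mm wide, 12 mm high, from that face back to x = 110 mm. Throat open to -x and the sides; the work lies on the bench itself (steel plate let in flush) and is fed along +x.
- frame_nose (a point): Centre of the front (-x) end face of the clamp's overhead arm, 23 mm before the screw axis, 117 mm above the bench. Arm: 40 mm wide, from here back to the post, underside 105 mm and top 130 mm above the bench; a boss 40 mm in diameter round the screw reaches from 102 to 138 mm.
- hub (a point): Centre of the dark hub on top of the screw, on the screw axis, level with the T-bar's centre line. Hub 28 mm diameter, 13 mm above and below this point. Starts 184 to 198 mm above the bench, sinks 30 mm per full turn clockwise seen from above (tightening), rises counter-clockwise; about 165 mm when snug.
- bar_end (a point): Centre of one of the two red 16 mm balls at the ends of the level steel T-bar (10 mm diameter, symmetric, ball centres 56 mm either side of the screw axis). Any start angle. Free turning takes 0.30 N m (7 N pushing at 42 mm radius), plus 0.0048 N m per newton of clamping force. Self-locking: it stays where it is left.
- pad: Round black rubber-faced pad, 32 mm diameter, 8 mm thick, under the screw; origin at the centre of its flat underside. It does not turn. Starts 32 to 46 mm above the bench. A yellow stem above it slides up into the screw's end against a spring: 5 N per mm, 14 mm travel until solid.
- sleeve_end (a point): Centre of the lower end face of the steel screw (22 mm diameter), where the pad's yellow stem enters. 22 mm above the pad's underside when the spring is free (14 mm of yellow showing), 15 mm when pressed half in (35 N), 8 mm when solid.
- foot_plate: The work: flat alloy footrest plate, 140 mm long (x), 36 wide (y), 20 thick, about 0.27 kg, two dark 15 mm discs (bolt holes) near the middle of its top, same both ways round. Origin at the centre of its underside, z up. In place its origin is at clamp x = -45 mm, y = 0 (end on the post), long axis along the clamp's x.
- cup: Green plastic parts cup, open and empty, 60 mm across the mouth, 70 mm high, narrower at the foot, wall 3 mm, 0.07 kg; origin at the centre of its underside. Stands in the lane in front of the clamp.
- wrench: Chrome socket wrench lying on the bench, about 185 mm long (x), 34 mm wide and 36 mm high at the socket end (+x); origin under its middle. Leave alone.
- driver: Red-handled screwdriver lying along its x axis, about 190 mm long, 35 mm wide at most; origin under its middle. Leave alone.
- plug_a: Spark plug, white ceramic insulator, lying along its x axis, 71 mm long, 21 mm high; origin under its hexagon. Leave alone.
- plug_b: Second spark plug, like plug_a. Leave alone.
- jar: Amber jar with orange lid, 48 mm diameter, 85 mm high, beside the clamp; origin at the centre of its underside. Leave alone.
- tin: Blue tin with a pale lid, 50 mm diameter, 75 mm high, on the clamp's other side; origin at the centre of its underside. Leave alone.

How it is judged:
On the way, in this order (a step that is already met when the one before it is completed fails the run):
1. the plate lies in line under the raised pad with its end at the post (x of foot_plate in the frame of clamp between -0.053 and -0.037 m and y of foot_plate in the frame of clamp between -0.01 and 0.01 m and angle between the x axis of foot_plate and the x axis of clamp, either way round below 0.12 rad and angle between foot_plate's own z axis and vertical below 0.06 rad and height (world z) of foot_plate below 0.004 m and contact force between pad and foot_plate below 1 N), for 0.2 s.
2. the pad is pressed on the plate about half way in (x of foot_plate in the frame of clamp between -0.053 and -0.037 m and y of foot_plate in the frame of clamp between -0.01 and 0.01 m and angle between the x axis of foot_plate and the x axis of clamp, either way round below 0.12 rad and angle between foot_plate's own z axis and vertical below 0.06 rad and height (world z) of foot_plate below 0.004 m and contact force between pad and foot_plate between 20 and 50 N), for 0.2 s.
At the end, for the whole second after the job is handed in: Plate flat on the bench, end within 8 mm of the post, within 10 mm and 0.12 rad of the clamp's centre line; pad pressing it with 20 to 50 N (spring in 4 to 10 of its 14 mm); cup upright and still on the bench, over 50 mm from where it began, not touching the plate (all of step 2 and angle between cup's own z axis and vertical below 0.1 rad and height (world z) of cup below 0.006 m and distance of cup from where it was at the start of the episode above 0.05 m and contact force between cup and foot_plate below 0.1 N and linear speed of cup below 0.02 m/s and linear speed of foot_plate below 0.01 m/s).
It fails at once if the pad was screwed down solid (over 68 N on the plate) (contact force between pad and foot_plate above 68 N).
It fails at once if the cup was tipped over (angle between cup's own z axis and vertical above 0.8 rad).
It fails at once if a bystander (wrench, screwdriver, spark plug, jar or tin) was moved by more than 30 mm (distance of any of wrench, driver, plug_a, plug_b, jar, tin from where it was at the start of the episode above 0.03 m).
It also fails if it takes over 72 s, if anything falls off the work surface, if the arm or the gripper's body presses on something with over 40 N, if the wrist force passes 120 N, or if a joint passes its speed limit or range.

## Robot

A 6-joint arm with a two-finger parallel gripper is mounted at the origin on the work surface. World frame = base frame: x ahead of the robot, y to its left, z up, the work surface at z = 0. Lengths are in m, angles in rad, forces in N, time in s.
With the tool pointing down it reaches from about 0.35 to 0.925 m from the base axis. Payload 6.4 kg.
Tool frame: the origin (TCP) lies between the finger pads; the fingertips stand 8 mm ahead of it and the grasp point (between the pads) lies 11 mm behind it; z points along the fingers, y is the direction in which the jaws open and shut (so a half turn about z gives the same grasp; the last joint's range is limited). The gripper opens to 85 mm and grips with 20 to 120 N. Pads are 22 mm wide; open, the fingers measure 114 mm over their backs; the gripper's body (76 mm by 85 mm) begins 54 mm behind the grasp point. The pads swing forward as they close: fully open they stand 13 mm farther back than shut.
Start: joints at [1.039, 0.245, 1.558, -0, 1.339, -0.174], TCP at [0.228, 0.609, 0.239] pointing down, gripper open.
Joint ranges: [-3.13, 3.13], [-1.02, 2.26], [0.13, 2.54], [-0.95, 4.09], [0.21, 2.88], [-2.74, 2.74]. Speed limits (rad/s): [2.57, 2.57, 3.14, 3.14, 3.14, 3.14].

## Interface

Orientations are given as a unit quaternion [x, y, z, w].
In Python, from station import arm gives the robot as it stands.
- The arm moves only by the tool apply_moves, never from a script. Its argument "moves" is a list of rows, each a list of 3 entries, a list of its own where there are three numbers: the turn, a rotation vector about the tool's x, y, z in rad, then the shift along the tool's x, y, z in mm, then the closure in counts, from 0 (fully open) to 255 (shut). A call has 1 to 5 rows; each row shifts and turns the commanded pose from where the row before left it, along the tool's axes as they then stand; what a row does not reach is not made up. A row lasts 1/8 s, in which the tool goes at most 62.5 mm and 10.7 degrees, less where a joint would pass 70% of its speed; a pose out of reach is approached as far as the arm can. A call is refused whole if a number of a shift passes 62.5 or a number of a turn 0.188, either way. A call with a gripper value outside its range is refused whole. The fingers move at their own pace and stop on an object; "newtons" is the grip in N (left out, the last holds). Time passes only in rows, so rows that do not move let the fingers close. It gives the time, the measured TCP pose, the force and the opening at its end, in the units of the state.
- arm.state(): the state, without advancing time (a new reading comes with each control period).
- arm.get_image(name): name is "side" or "top" or "wrist"; returns a dict with "color" (420x560x3 uint8, blue, green, red), "fx", "fy", "cx", "cy" (pixels), "R" (3x3) and "t" (3): a world point X has camera coordinates R X + t; the wrist camera has in their place "mount" (4x4, takes a point from camera to tool coordinates, whose origin is the TCP and whose axes are the flange's). Camera axes: x right, y down, z forward; pixel columns grow to the right and rows downward; lengths in m; the calibration is good to about 2 mm. A picture is of the moment at which its call begins: read the wrist's pose just before it. There is no depth.
- arm.job_done(): hands the job in, once; it reports no verdict.
The state is a dict: "time_s": time; "joint_pos": joint angles; "qvel": joint speeds; "joint_torque": joint torques, N m; "ee_pos": TCP position; "tcp_rot": TCP orientation; "wrist_force": force on the tool from outside, world axes, zero at the start; "torque": the same for the moment, N m; "width": finger opening in m.
Only numpy, scipy, OpenCV 4.12 (cv2) and the standard library are available. Lean on these libraries where they do the work, as an engineer would, in place of code of your own. Each camera call takes 0.05 s, during which the arm holds its last target.

## Working session

There is one attempt and no reset: what is moved stays moved. The work goes in short steps, Python scripts to look and compute and a tool call to move; the robot and the scene stay as the last step left them, time stands still between calls to the robot, and variables do not carry over. Pictures are saved under pics/ and viewed, and the job is handed in when it is done.

Besides the shell and the picture viewer there is one more tool, called as a command line: name --argument value ..., lists and objects as JSON in quotes. apply_moves: Moves the arm, as the interface text tells. Its arguments: {"type":"object","properties":{"moves":{"type":"array"},"newtons":{"type":"number"}},"required":["moves"]}

```bash
ls; mkdir -p pics; cat > h.py <<'E'
from station import arm
import numpy as np, cv2
def snap(name, f):
    st=arm.state(); im=arm.get_image(name); cv2.imwrite('pics/'+f,im['color']); return st,im
def ray(im,u,v):
    d=np.array([(u-im['cx'])/im['fx'],(v-im['cy'])/im['fy'],1.])
    R=np.array(im['R']);t=np.array(im['t'])
    return -R.T@t, R.T@d
def onz(im,u,v,z):
    o,d=ray(im,u,v); return o+d*(z-o[2])/d[2]
def proj(im,X):
    c=np.array(im['R'])@np.array(X)+np.array(im['t']); return im['fx']*c[0]/c[2]+im['cx'],im['fy']*c[1]/c[2]+im['cy']
def tri(im1,p1,im2,p2):
    o1,d1=ray(im1,*p1);o2,d2=ray(im2,*p2)
    d1=d1/np.linalg.norm(d1);d2=d2/np.linalg.norm(d2)
    A=np.stack([d1,-d2],1);s=np.linalg.lstsq(A,o2-o1,rcond=None)[0]
    a=o1+d1*s[0];b=o2+d2*s[1];return (a+b)/2,np.linalg.norm(a-b)
E
python3 - <<'E'
from h import *
import pickle
d={}
for n in ['side','top','wrist']:
    st,im=snap(n,n+'0.png'); d[n]=im
    print(n,{k:(np.round(v,3).tolist() if not isinstance(v,(int,float)) else v) for k,v in im.items() if k!='color'})
pickle.dump(d,open('im0.pkl','wb'))
print(arm.state())
E
```

```text
pics
side {'fx': 385.6019296684215, 'fy': 385.6019296684215, 'cx': 272.7358294615645, 'cy': 214.19014756633834, 'R': [[-0.935, -0.354, 0.013], [-0.25, 0.634, -0.732], [0.251, -0.688, -0.681]], 't': [0.523, 0.268, 0.748]}
top {'fx': 470.61658427474566, 'fy': 470.61658427474566, 'cx': 270.5611020998593, 'cy': 204.26592212616762, 'R': [[-0.001, -1.0, -0.022], [-0.99, 0.004, -0.143], [0.143, 0.022, -0.989]], 't': [-0.043, 0.602, 1.303]}
wrist {'fx': 319.1564525927012, 'fy': 319.1564525927012, 'cx': 277.62905933908985, 'cy': 207.03222286084292, 'mount': [[0.0, -0.954, -0.301, 0.077], [1.0, -0.0, 0.001, -0.0], [-0.001, -0.301, 0.954, -0.133], [0.0, 0.0, 0.0, 1.0]]}
{'time_s': 0.15, 'joint_pos': array([ 1.03888501e+00,  2.45642584e-01,  1.55875958e+00, -3.74360398e-06,
        1.33868418e+00, -1.74092964e-01]), 'qvel': array([-0.00044184, -0.00130907, -0.00480446,  0.00083705, -0.00130689,
        0.00096482]), 'joint_torque': array([ 1.29877740e-04, -4.29987538e+01, -3.26550615e+01, -1.29648438e-04,
        3.50875438e-03,  3.12608972e-05]), 'ee_pos': array([0.22742446, 0.60846546, 0.23842677]), 'tcp_rot': array([ 1.77955792e-01,  9.84038200e-01, -7.01423863e-04, -2.56487715e-04]), 'wrist_force': array([-0.01422029, -0.49384087,  0.57017441]), 'torque': array([ 0.0159757 ,  0.02399179, -0.03337809]), 'width': 0.08551618861627605}
```

View pics/side0.png

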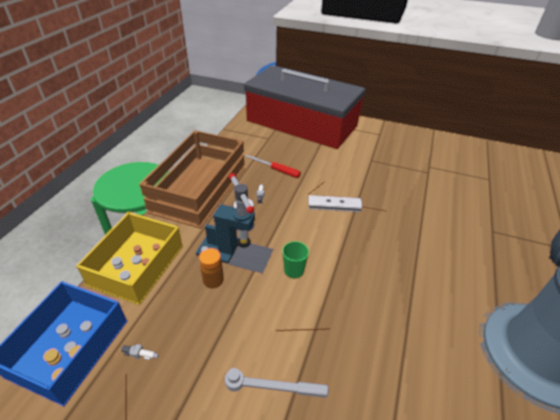

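View pics/top0.png

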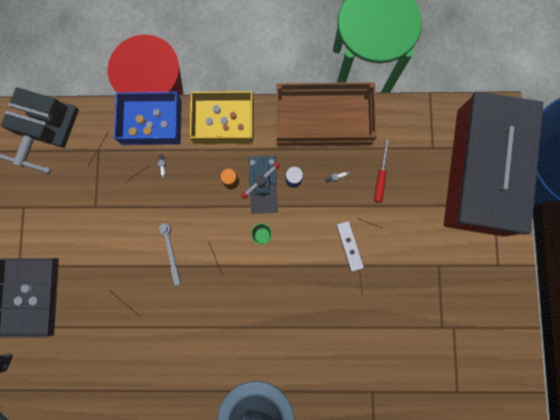

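View pics/wrist0.png

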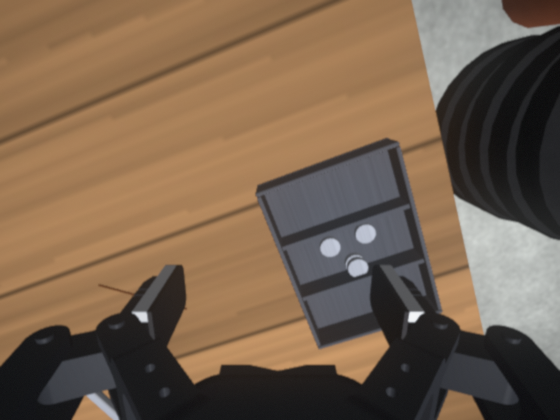

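The top view shows the clamp at about (262,180), the cup at (262,234), the plate at (350,246), the jar at (229,177) and the tin at (294,176). The T-bar runs diagonally between its balls. I'll zoom in next.

```bash
python3 - <<'E'
import cv2,pickle,numpy as np
d=pickle.load(open('im0.pkl','rb'))
a=d['top']['color'][140:280,200:400]; cv2.imwrite('pics/tz.png',cv2.resize(a,None,fx=4,fy=4,interpolation=cv2.INTER_CUBIC))
a=d['side']['color'][150:300,180:380]; cv2.imwrite('pics/sz.png',cv2.resize(a,None,fx=4,fy=4,interpolation=cv2.INTER_CUBIC))
E
```

```text
(no output)
```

View pics/tz.png

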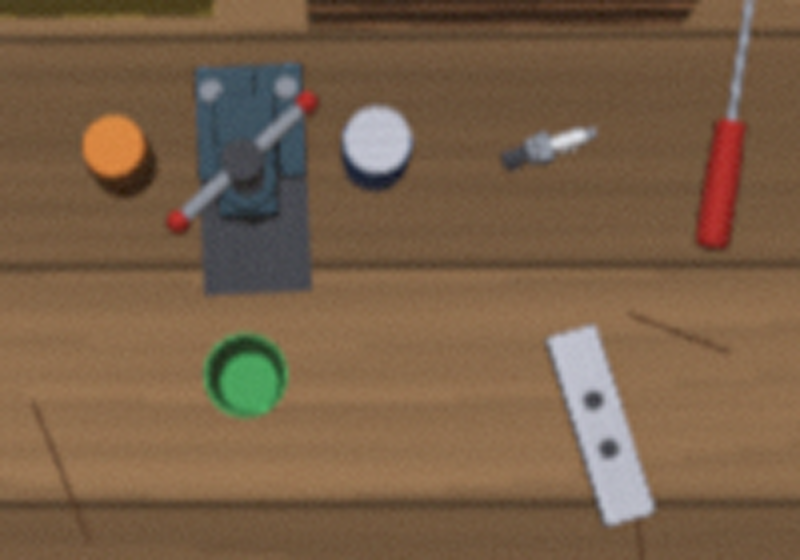

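View pics/sz.png

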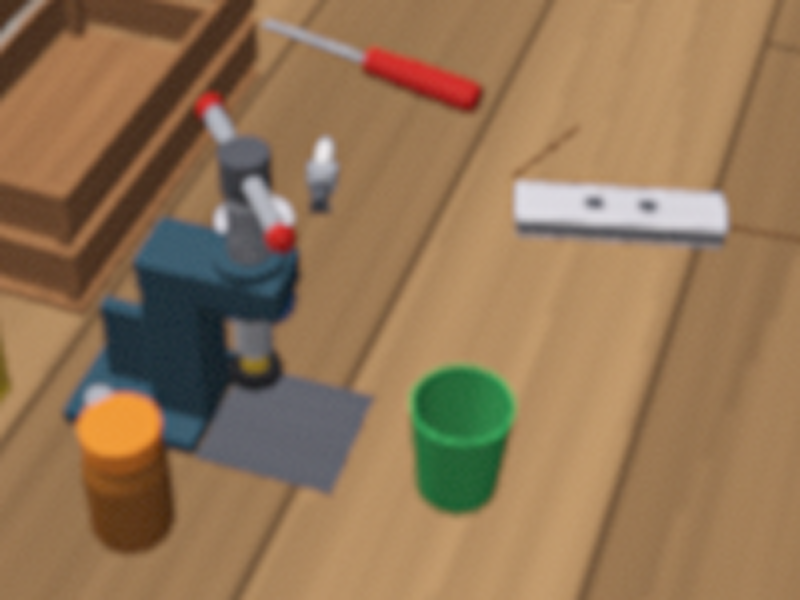

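```bash
python3 - <<'E'
from h import *
import pickle
d=pickle.load(open('im0.pkl','rb'));T,S=d['top'],d['side']
r=lambda x:np.round(x,4)
def tp(u,v):return (200+u/4-.375,140+v/4-.375)
def sp(u,v):return (180+u/4-.375,150+v/4-.375)
# balls by color
def blobs(im,x0,y0,x1,y1,lo,hi,mn=8):
    c=im['color'][y0:y1,x0:x1];h=cv2.cvtColor(c,cv2.COLOR_BGR2HSV)
    m=cv2.inRange(h,lo,hi)
    if lo[0]==0: m|=cv2.inRange(h,(170,lo[1],lo[2]),(180,255,255))
    n,l,s,ce=cv2.connectedComponentsWithStats(m)
    return [(ce[i]+[x0,y0],s[i]) for i in range(1,n) if s[i][4]>=mn]
red=((0,150,80),(6,255,255))
tb=blobs(T,235,155,285,205,*red);sb=blobs(S,225,165,260,220,*red)
for b in tb+sb: print(r(b[0]),b[1])
hub=tri(T,tp(242,160),S,sp(246,163));print('hub',hub)
for a in tb:
  for b in sb: print('ball',tri(T,a[0],S,b[0]))
# cup
for n,im,bx in(('T',T,(245,215,280,255)),('S',S,(270,230,320,285))):
  for b in blobs(im,*bx,(40,80,30),(85,255,255),30): print('cup',n,r(b[0]),b[1])
print('cup mouth top',onz(T,*tp(246,376),.07),'base side',onz(S,*sp(456,480),.0), 'sidemouth',onz(S,*sp(463,405),.07))
# clamp steel plate corners z=0
for p in[(205,293),(311,289),(304,178)]:print('steel',r(onz(T,*tp(*p),0)))
for p in[(330,492),(371,398),(200,458)]:print('steelS',r(onz(S,*sp(*p),0)))
for p in[(221,217),(277,214),]:print('nose',r(onz(T,*tp(*p),.12)))
for p in[(196,68),(300,64)]:print('foot back',r(onz(T,*tp(*p),.012)))
for p in[(547,340),(596,325),(654,511),(606,526)]:print('plate',r(onz(T,*tp(*p),.02)))
for p in[(593,400),(609,448)]:print('holes',r(onz(T,*tp(*p),.02)))
for p in[(594,202),(648,205)]:print('holesS',r(onz(S,*sp(*p),.02)))
for p in[(114,146)]:print('jar',r(onz(T,*tp(*p),.085)))
for p in[(377,138)]:print('tin',r(onz(T,*tp(*p),.075)))
print('pad',r(onz(S,*sp(256,372),.04)))
E
```

```text
[276.8235 165.0588] [40  8  5  5 17]
[243.75 195.05] [ 7 38  5  5 20]
[231.2308 175.1923] [ 3  8  8  7 26]
[249.9143 209.3143] [22 42  7  6 35]
hub (array([ 0.64148807, -0.02216984,  0.19479766]), np.float64(0.0040435683998526605))
ball (array([ 0.68179502, -0.06433478,  0.19222548]), np.float64(0.00012532096576669424))
ball (array([ 0.67361434, -0.06989915,  0.10115348]), np.float64(0.05838328387357882))
ball (array([0.61237509, 0.02175489, 0.26789251]), np.float64(0.043383851333113545))
ball (array([0.603162  , 0.0199979 , 0.19041976]), np.float64(0.002640719902733439))
cup T [260.9385 233.4162] [  6   8  21  22 358]
cup S [294.5709 258.1847] [ 12  11  27  37 769]
cup mouth top [ 0.51553086 -0.01915608  0.07      ] base side [ 0.51403359 -0.01784191  0.        ] sidemouth [ 0.51228489 -0.01358294  0.07      ]
steel [0.5826 0.0142 0.    ]
steel [ 0.5852 -0.0639  0.    ]
steel [ 0.6683 -0.059   0.    ]
steelS [ 0.5785  0.0167 -0.    ]
steelS [ 0.5821 -0.0591 -0.    ]
steelS [0.6584 0.021  0.    ]
nose [ 0.6192 -0.0041  0.12  ]
nose [ 0.621 -0.042  0.12 ]
foot back [0.7496 0.0209 0.012 ]
foot back [ 0.7521 -0.0564  0.012 ]
plate [ 0.545 -0.234  0.02 ]
plate [ 0.5558 -0.2694  0.02  ]
plate [ 0.4228 -0.3073  0.02  ]
plate [ 0.4123 -0.273   0.02  ]
holes [ 0.5017 -0.266   0.02  ]
holes [ 0.4674 -0.2765  0.02  ]
holesS [ 0.4987 -0.2626  0.02  ]
holesS [ 0.464 -0.273  0.02 ]
jar [0.6757 0.073  0.085 ]
tin [ 0.6825 -0.1112  0.075 ]
pad [ 0.6392 -0.0199  0.04  ]
```

Measured so far:

| Item | World x, y (m) | Notes |
|---|---|---|
| Clamp origin | (0.642, -0.022) | yaw about 0.04, hub z about 0.191 |
| Cup | (0.514, -0.0175) | |
| Plate | (0.484, -0.271) | yaw 0.288 |

The sizes match the given ones. I'll move to the cup first, turning the tool so that its y axis lies along world y.

apply_moves --moves '[[[0, 0, -0.179], [0, 0, 0], 0], [[0, 0, -0.179], [0, 0, 0], 0], [[0, 0, 0], [-20, -58, 0], 0], [[0, 0, 0], [-20, -58, 0], 0], [[0, 0, 0], [-20, -58, 0], 0]]'

```text
time_s: 0.78
ee_pos: [0.2878, 0.4331, 0.2389]
tcp_rot: [-0.0, 1.0, -0.0, -0.0]
wrist_force: [1.3, 0.7, -0.2]
width: 0.0855
```

apply_moves --moves '[[[0, 0, 0], [-26, -56, 0], 0], [[0, 0, 0], [-26, -56, 0], 0], [[0, 0, 0], [-26, -56, 10], 0], [[0, 0, 0], [-26, -56, 10], 0], [[0, 0, 0], [-26, -56, 10], 0]]'

```text
time_s: 1.4
ee_pos: [0.418, 0.1532, 0.2091]
tcp_rot: [-0.0, 1.0, 0.0, 0.0]
wrist_force: [1.6, 0.8, -0.0]
width: 0.0858
```

```bash
cat >> h.py <<'E'
from scipy.spatial.transform import Rotation as Ro
def show():
    s=arm.state();R=Ro.from_quat(s['tcp_rot']).as_matrix()
    print('t',round(s['time_s'],2),'pos',np.round(s['ee_pos'],4),'yhead',round(np.arctan2(R[1,1],R[0,1]),4),'z',np.round(R[:,2],3),'F',np.round(s['wrist_force'],1),'M',np.round(s['torque'],2),'w',round(s['width'],4),'q',np.round(s['joint_pos'],2))
    return s,R
def need(p):
    s,R=show(); print('tool shift mm',np.round(1000*R.T@(np.array(p)-s['ee_pos']),1))
E
python3 -c "
from h import *
need([.514,-.0175,.12])"
```

```text
t 1.4 pos [0.418  0.1532 0.2091] yhead 1.5711 z [ 0.001  0.    -1.   ] F [ 1.6  0.8 -0. ] M [ 0.   -0.08 -0.01] w 0.0858 q [ 0.1  -0.23  2.09  0.    1.28 -1.48]
tool shift mm [ -95.8 -170.7   89.1]
```

apply_moves --moves '[[[0, 0, 0], [-25, -43, 5], 0], [[0, 0, 0], [-24, -43, 5], 0], [[0, 0, 0], [-24, -43, 5], 0], [[0, 0, 0], [-23, -42, 5], 0], [[0, 0, 0], [0, 0, 0], 0]]'

```text
time_s: 2.02
ee_pos: [0.5144, -0.0184, 0.1888]
tcp_rot: [0.002, 1.0, -0.0, -0.0]
wrist_force: [-0.2, 0.1, 0.4]
width: 0.0855
```

```bash
python3 -c "
from h import *
need([.514,-.0175,.052])
s,im=snap('wrist','w1.png')
R=Ro.from_quat(s['tcp_rot']).as_matrix();M=im['mount'];
import pickle
Rc=(R@M[:3,:3]).T; C=R@M[:3,3]+s['ee_pos']; im['R']=Rc; im['t']=-Rc@C
pickle.dump(im,open('w1.pkl','wb'))
h=cv2.cvtColor(im['color'],cv2.COLOR_BGR2HSV);m=cv2.inRange(h,(40,80,30),(85,255,255))
n,l,st,ce=cv2.connectedComponentsWithStats(m);print([(c,x) for c,x in zip(ce,st) if x[4]>100])
"
```

```text
t 2.02 pos [ 0.5144 -0.0184  0.1888] yhead 1.567 z [-0.001 -0.    -1.   ] F [-0.2  0.1  0.4] M [ 0.    0.01 -0.02] w 0.0855 q [-0.26 -0.02  1.94 -0.    1.22 -1.82]
tool shift mm [  0.3   0.9 136.8]
[(array([279.50813815, 209.64762214]), array([     0,      0,    560,    420, 231195], dtype=int32)), (array([279.03021223, 200.97827715]), array([ 244,  163,   71,   74, 4005], dtype=int32))]
```

View pics/w1.png

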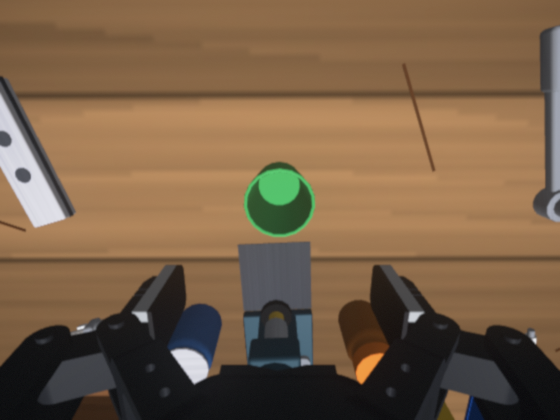

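The wrist view shows the cup's mouth ring centred at about (280,202). The steel plate's front edge runs from (238,246) to (310,242), and the clamp nose is near (275,305).

```bash
python3 -c "
from h import *
import pickle
W=pickle.load(open('w1.pkl','rb'))
print('cup',onz(W,279.7,201.5,.07))
for p in [(238,246),(310,242)]: print(onz(W,*p,0))
for p in [(47,226),(73,213)]: print('plate end',onz(W,*p,.02))
a=W['color'][230:400,200:360];cv2.imwrite('pics/w1z.png',cv2.resize(a,None,fx=4,fy=3.5,interpolation=cv2.INTER_CUBIC))
"
```

```text
cup [ 0.51176379 -0.01653623  0.07      ]
[ 5.83394038e-01 -6.20459689e-02 -5.55111512e-17]
[0.5789394 0.0170929 0.       ]
plate end [ 0.55146668 -0.25148862  0.02      ]
plate end [ 0.53772173 -0.22250534  0.02      ]
```

View pics/w1z.png

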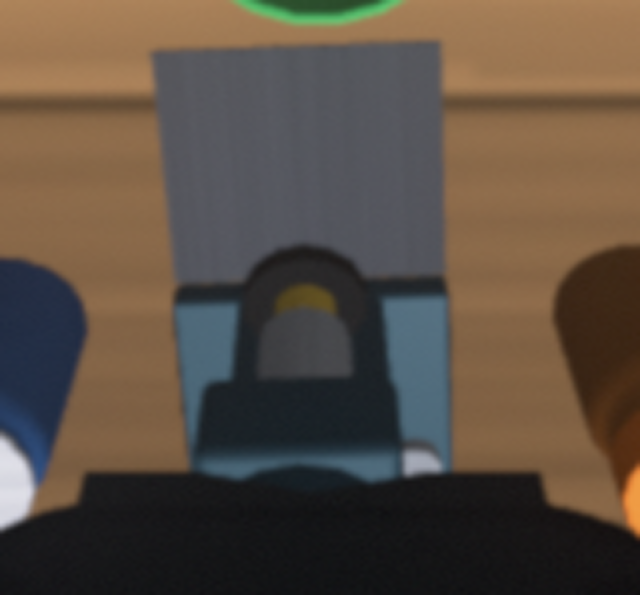

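apply_moves --moves '[[[0, 0, 0], [1, 1, 50], 0], [[0, 0, 0], [0, 0, 50], 0], [[0, 0, 0], [0, 0, 38], 0], [[0, 0, 0], [0, 0, 0], 0], [[0, 0, 0], [0, 0, 0], 60]]' --newtons 20

```text
time_s: 2.7
ee_pos: [0.5137, -0.0146, 0.053]
tcp_rot: [-0.001, 1.0, -0.0, 0.001]
wrist_force: [0.3, -0.5, -0.0]
width: 0.0699
```

apply_moves --moves '[[[0, 0, 0], [0, 0, 0], 120], [[0, 0, 0], [0, 0, 0], 140], [[0, 0, 0], [0, 0, 0], 140], [[0, 0, 0], [0, 0, 0], 140]]' --newtons 20

```text
time_s: 3.2
ee_pos: [0.5146, -0.0152, 0.0537]
tcp_rot: [0.0, 1.0, -0.0, 0.002]
wrist_force: [-0.7, 0.5, 6.8]
width: 0.0575
```

```bash
python3 -c "
from h import *
show(); snap('side','s2.png')"
```

```text
t 3.2 pos [ 0.5146 -0.0152  0.0537] yhead 1.5708 z [ 0.004 -0.001 -1.   ] F [-0.7  0.5  6.8] M [0.3 0.1 0. ] w 0.0575 q [-0.25  0.19  2.01  0.    0.94 -1.82]
```

View pics/s2.png

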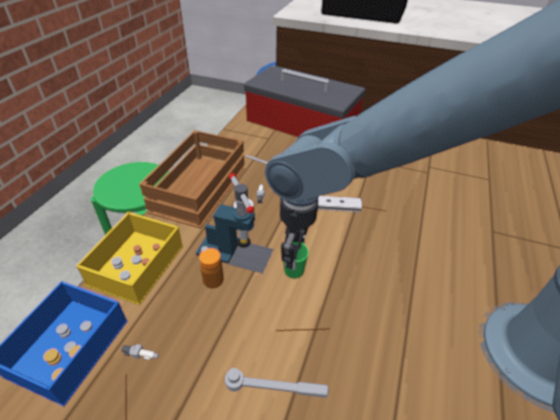

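The fingers have the cup at 57.5 mm opening and it's still upright. I'll lift it and carry it to about (0.43, 0.10).

apply_moves --moves '[[[0, 0, 0], [0, 0, -10], 140], [[0, 0, 0], [0, 0, -15], 140], [[0, 0, 0], [10, 14, 0], 140], [[0, 0, 0], [20, 25, 0], 140], [[0, 0, 0], [20, 27, 0], 140]]'

```text
time_s: 3.88
ee_pos: [0.461, 0.0523, 0.076]
tcp_rot: [0.0, 1.0, 0.0, -0.0]
wrist_force: [1.5, 0.5, -0.1]
width: 0.0571
```

apply_moves --moves '[[[0, 0, 0], [20, 25, 0], 140], [[0, 0, 0], [15, 22, 0], 140], [[0, 0, 0], [0, 0, 0], 140], [[0, 0, 0], [0, 0, 12], 140], [[0, 0, 0], [0, 0, 6], 140]]'

```text
time_s: 4.5
ee_pos: [0.4275, 0.0975, 0.0573]
tcp_rot: [0.0, 1.0, -0.0, -0.001]
wrist_force: [-0.2, -0.1, -1.2]
width: 0.0574
```

```bash
python3 -c "
from h import *
show(); s,im=snap('side','s3.png');a=im['color'][200:380,220:460];cv2.imwrite('pics/s3z.png',cv2.resize(a,None,fx=3,fy=3))"
```

```text
t 4.5 pos [0.4275 0.0975 0.0573] yhead 1.5701 z [-0.001 -0.    -1.   ] F [-0.2 -0.1 -1.2] M [0.07 0.02 0.  ] w 0.0574 q [-0.04  0.01  2.19 -0.    0.94 -1.61]
```

View pics/s3z.png

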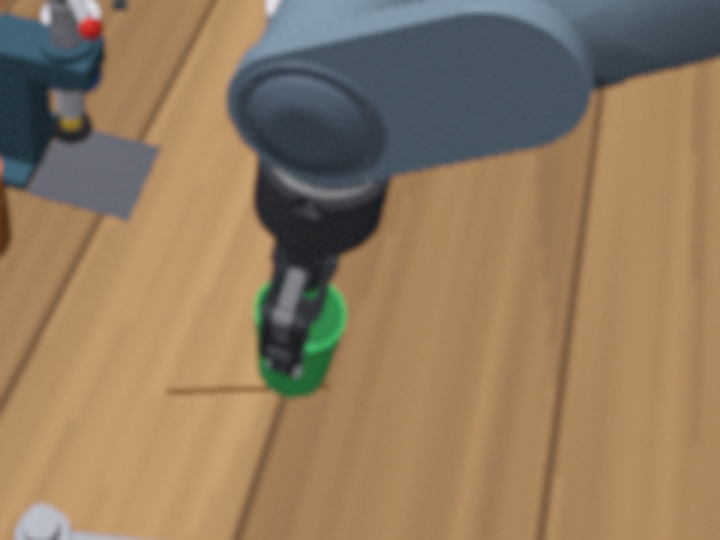

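The cup hangs nearly upright, about 4 mm above the bench. I'll lower it gently.

apply_moves --moves '[[[0, 0, 0], [0, 0, 2], 140], [[0, 0, 0], [0, 0, 1], 140], [[0, 0, 0], [0, 0, 1], 140], [[0, 0, 0], [0, 0, 0], 140]]'

```text
time_s: 5.05
ee_pos: [0.4277, 0.098, 0.0544]
tcp_rot: [-0.0, 1.0, -0.0, 0.0]
wrist_force: [-0.0, 0.5, -1.1]
width: 0.0574
```

```bash
python3 -c "
from h import *
show()"
```

```text
t 5.05 pos [0.4277 0.098  0.0544] yhead 1.5709 z [ 0. -0. -1.] F [-0.   0.5 -1.1] M [-0.   -0.01  0.02] w 0.0574 q [-0.03  0.02  2.19 -0.    0.93 -1.61]
```

apply_moves --moves '[[[0, 0, 0], [0, 0, 1], 140], [[0, 0, 0], [0, 0, 1], 140], [[0, 0, 0], [0, 0, 0], 140]]'

```text
time_s: 5.42
ee_pos: [0.4289, 0.0979, 0.0538]
tcp_rot: [-0.0, 1.0, -0.0, 0.001]
wrist_force: [-2.3, -0.7, 10.1]
width: 0.0574
```

```bash
python3 -c "
from h import *
show()"
```

```text
t 5.42 pos [0.4289 0.0979 0.0538] yhead 1.5713 z [ 0.002 -0.    -1.   ] F [-2.3 -0.7 10.1] M [-0.04  0.52  0.01] w 0.0574 q [-0.03  0.02  2.19 -0.    0.93 -1.61]
```

The 10 N reading means it's on the bench. I'll ease off and open.

apply_moves --moves '[[[0, 0, 0], [0, 0, -1], 135], [[0, 0, 0], [0, 0, 0], 90], [[0, 0, 0], [0, 0, 0], 40], [[0, 0, 0], [0, 0, 0], 0], [[0, 0, 0], [0, 0, 0], 0]]'

```text
time_s: 6.05
ee_pos: [0.4275, 0.0981, 0.0531]
tcp_rot: [-0.0, 1.0, 0.0, -0.0]
wrist_force: [0.1, 0.3, -0.3]
width: 0.0857
```

apply_moves --moves '[[[0, 0, 0], [0, 0, -40], 0], [[0, 0, 0], [0, 0, -50], 0], [[0, 0, 0], [0, 0, -30], 0], [[0, 0, 0], [0, -50, 0], 0], [[0, 0, 0], [0, -50, 0], 0]]'

```text
time_s: 6.68
ee_pos: [0.4278, -0.0028, 0.1739]
tcp_rot: [-0.001, 1.0, -0.0, 0.001]
wrist_force: [0.6, 0.8, 0.2]
width: 0.0853
```

```bash
python3 -c "
from h import *
show(); s,im=snap('side','s4.png');a=im['color'][180:360,220:460];cv2.imwrite('pics/s4z.png',cv2.resize(a,None,fx=3,fy=3))"
```

```text
t 6.67 pos [ 0.4278 -0.0028  0.1739] yhead 1.5731 z [ 0.002 -0.    -1.   ] F [0.6 0.8 0.2] M [-0.03 -0.02 -0.03] w 0.0853 q [-0.27 -0.23  2.16 -0.    1.21 -1.85]
```

View pics/s4z.png

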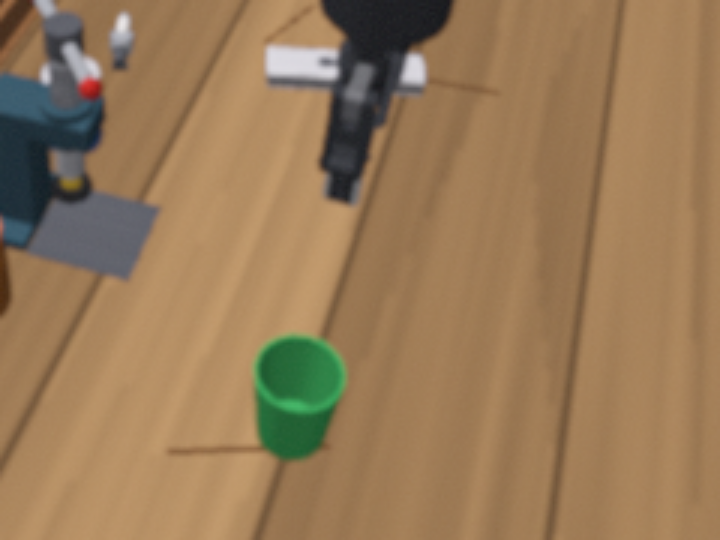

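The cup stands upright clear of the lane. Next is the plate, gripped towards its rear end.

apply_moves --moves '[[[0, 0, 0], [0, -57, 0], 0], [[0, 0, 0], [0, -57, 0], 0], [[0, 0, 0], [0, -57, 0], 0], [[0, 0, 0], [0, -57, 0], 0], [[0, 0, 0], [-2, -55, 0], 0]]'

```text
time_s: 7.35
ee_pos: [0.4294, -0.2869, 0.1732]
tcp_rot: [0.0, 1.0, 0.0, 0.0]
wrist_force: [0.3, -0.2, -0.4]
width: 0.0856
```

apply_moves --moves '[[[0, 0, -0.144], [0, 0, 0], 0], [[0, 0, -0.144], [0, 0, 0], 0], [[0, 0, 0], [0, 0, 0], 0]]'

```text
time_s: 7.72
ee_pos: [0.4296, -0.285, 0.173]
tcp_rot: [-0.143, 0.99, 0.0, -0.0]
wrist_force: [1.0, 1.0, -0.2]
width: 0.0855
```

```bash
cat >> h.py <<'E'
def wsnap(f):
    s=arm.state();im=arm.get_image('wrist');cv2.imwrite('pics/'+f,im['color'])
    R=Ro.from_quat(s['tcp_rot']).as_matrix();M=im['mount'];Rc=(R@M[:3,:3]).T;C=R@M[:3,3]+s['ee_pos'];im['R']=Rc;im['t']=-Rc@C
    return s,im
E
python3 -c "
from h import *
show(); s,im=wsnap('w5.png')
h=cv2.cvtColor(im['color'],cv2.COLOR_BGR2HSV);m=cv2.inRange(h,(0,0,150),(180,60,255));m[:, :]=m
n,l,st,ce=cv2.connectedComponentsWithStats(m)
for i in range(1,n):
  if st[i][4]>800:
    c=cv2.findContours((l==i).astype(np.uint8),0,1)[0][0];r=cv2.minAreaRect(c);b=cv2.boxPoints(r);print(st[i],np.round(b,1).tolist());P=np.array([onz(im,*p,.02) for p in b]);print(np.round(P,4),P.mean(0))
"
```

```text
t 7.72 pos [ 0.4296 -0.285   0.173 ] yhead 1.857 z [-0.  0. -1.] F [ 1.   1.  -0.2] M [ 0.04  0.01 -0.08] w 0.0855 q [-0.81  0.    1.95  0.    1.19 -2.66]
[ 258  178   40  130 4509] [[258.0, 178.0], [297.0, 178.0], [297.0, 307.0], [258.0, 307.0]]
[[ 0.4204 -0.306   0.02  ]
 [ 0.4103 -0.2718  0.02  ]
 [ 0.5414 -0.2306  0.02  ]
 [ 0.5529 -0.2697  0.02  ]] [ 0.48125176 -0.26952038  0.02      ]
```

View pics/w5.png

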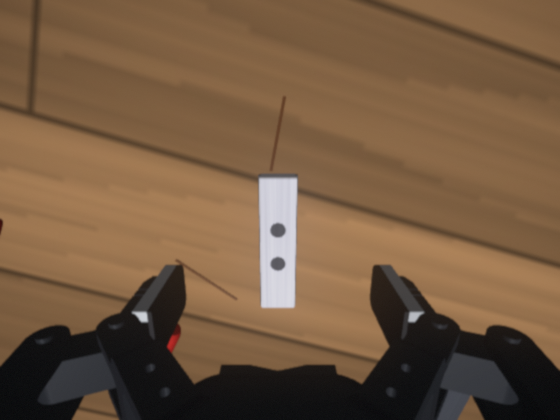

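The plate is centred at column 278 and parallel to the tool. I'll descend.

apply_moves --moves '[[[0, 0, 0], [0, 0, 55], 0], [[0, 0, 0], [0, 0, 55], 0], [[0, 0, 0], [0, 0, 40], 0], [[0, 0, 0], [0, 0, 8], 60], [[0, 0, 0], [0, 0, 3], 90]]' --newtons 40

```text
time_s: 8.4
ee_pos: [0.4304, -0.2854, 0.0131]
tcp_rot: [-0.143, 0.99, -0.001, 0.0]
wrist_force: [0.5, -0.1, -0.8]
width: 0.0551
```

```bash
python3 -c "
from h import *
show()"
```

```text
t 8.4 pos [ 0.4304 -0.2854  0.0131] yhead 1.8585 z [ 0.001 -0.001 -1.   ] F [ 0.5 -0.1 -0.8] M [ 0.02  0.06 -0.02] w 0.0551 q [-0.81  0.27  2.   -0.    0.87 -2.66]
```

apply_moves --moves '[[[0, 0, 0], [0, 0, 1], 150], [[0, 0, 0], [0, 0, 0], 190], [[0, 0, 0], [0, 0, 0], 200], [[0, 0, 0], [0, 0, 0], 200]]' --newtons 40

```text
time_s: 8.9
ee_pos: [0.431, -0.2861, 0.0132]
tcp_rot: [-0.144, 0.99, -0.001, 0.001]
wrist_force: [-0.1, 1.2, 7.5]
width: 0.0351
```

```bash
python3 -c "
from h import *
show()"
```

```text
t 8.9 pos [ 0.431  -0.2861  0.0132] yhead 1.8588 z [ 0.003 -0.002 -1.   ] F [-0.1  1.2  7.5] M [ 0.17  0.02 -0.03] w 0.0351 q [-0.81  0.27  2.    0.    0.86 -2.66]
```

The plate is gripped at 35.1 mm. I'll lift a hair, rotate into line, and move in front of the clamp.

apply_moves --moves '[[[0, 0, 0], [0, 0, -3], 200], [[0, 0, 0.124], [0, 0, 0], 200], [[0, 0, 0.124], [0, 0, 0], 200], [[0, 0, 0], [-8, 25, 0], 200], [[0, 0, 0], [-8, 37, 0], 200]]' --newtons 60

```text
time_s: 9.52
ee_pos: [0.4431, -0.2222, 0.0143]
tcp_rot: [-0.019, 1.0, -0.0, -0.0]
wrist_force: [0.2, -0.1, -2.3]
width: 0.0347
```

apply_moves --moves '[[[0, 0, 0], [-8, 40, 0], 200], [[0, 0, 0], [-8, 40, 0], 200], [[0, 0, 0], [-8, 40, 0], 200], [[0, 0, 0], [-8, 40, 0], 200], [[0, 0, 0], [-8, 25, 0], 200]]'

```text
time_s: 10.15
ee_pos: [0.4751, -0.0341, 0.0141]
tcp_rot: [-0.021, 1.0, 0.0, -0.001]
wrist_force: [0.4, 0.1, -2.8]
width: 0.0345
```

```bash
python3 -c "
from h import *
need([.4785,-.0285,.013]); 
s,im=wsnap('w6.png'); s,im=snap('side','s6.png');a=im['color'][160:310,180:380];cv2.imwrite('pics/s6z.png',cv2.resize(a,None,fx=4,fy=4))"
```

```text
t 10.15 pos [ 0.4751 -0.0341  0.0141] yhead 1.6121 z [-0.001  0.    -1.   ] F [ 0.4  0.1 -2.8] M [-0.09  0.04 -0.06] w 0.0345 q [-0.31  0.19  2.1  -0.    0.85 -1.92]
tool shift mm [-3.7  5.5  1.1]
```

View pics/s6z.png

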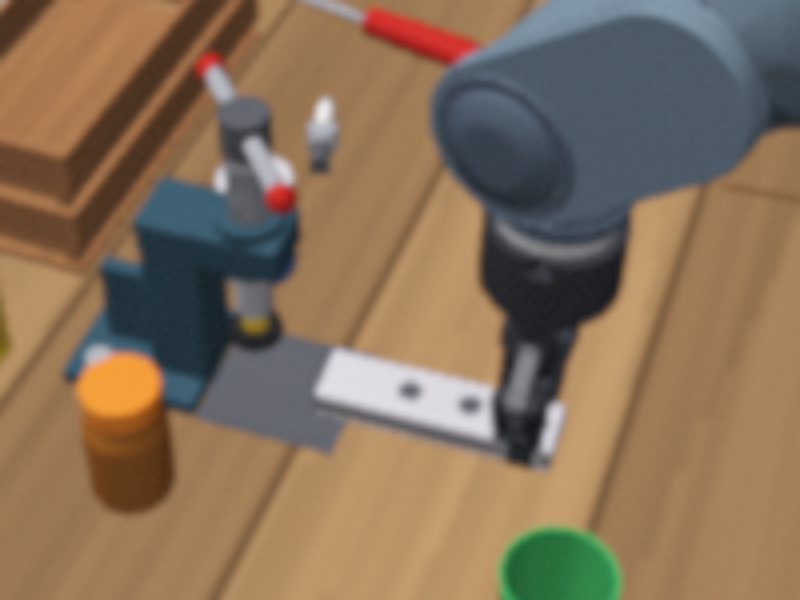

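View pics/w6.png

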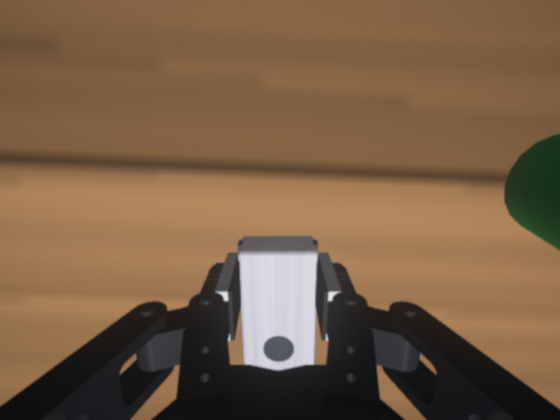

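The plate is in hand, level with the lane. I'll check its centre line using the holes.

```bash
python3 -c "
from h import *
import pickle
S=pickle.load(open('im0.pkl','rb'))['side']
f=lambda u,v:onz(S,180+u/4-.375,160+v/4-.375,.022)
for p in [(410,390),(470,405),(335,348),(316,390)]:print(np.round(f(*p),4))
s,im=snap('top','t6.png');a=im['color'][140:280,200:400];cv2.imwrite('pics/t6z.png',cv2.resize(a,None,fx=4,fy=4))
"
```

```text
[ 0.5457 -0.0257  0.022 ]
[ 0.51   -0.0276  0.022 ]
[ 0.598  -0.0402  0.022 ]
[ 0.5961 -0.006   0.022 ]
```

View pics/t6z.png

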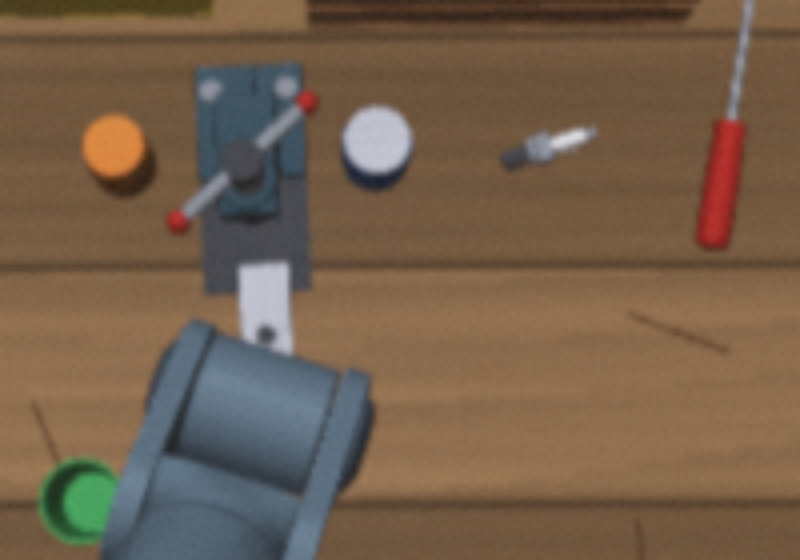

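The top view shows the plate about 5 mm too far to -y, which agrees with the computed shift. I'll correct that and feed it in.

apply_moves --moves '[[[0, 0, 0], [-5, 5, 0], 200], [[0, 0, 0], [-12, 0, 0], 200], [[0, 0, 0], [-15, 0, 0], 200], [[0, 0, 0], [-15, 0, 1], 200], [[0, 0, 0], [-8, 0, 0], 200]]'

```text
time_s: 10.92
ee_pos: [0.5321, -0.0292, 0.0135]
tcp_rot: [-0.02, 1.0, -0.0, 0.0]
wrist_force: [-0.7, 1.2, -0.7]
width: 0.0348
```

```bash
python3 -c "
from h import *
need([.5434,-.026,.012]); 
s,im=snap('side','s7.png');a=im['color'][160:310,180:380];cv2.imwrite('pics/s7z.png',cv2.resize(a,None,fx=4,fy=4))
s,im=snap('top','t7.png');a=im['color'][140:280,200:400];cv2.imwrite('pics/t7z.png',cv2.resize(a,None,fx=4,fy=4))
"
```

```text
t 10.93 pos [ 0.5321 -0.0292  0.0135] yhead 1.6106 z [ 0.001 -0.    -1.   ] F [-0.7  1.2 -0.7] M [ 0.01  0.18 -0.07] w 0.0348 q [-0.27  0.3   1.96 -0.    0.88 -1.88]
tool shift mm [-11.4   2.8   1.5]
```

View pics/s7z.png

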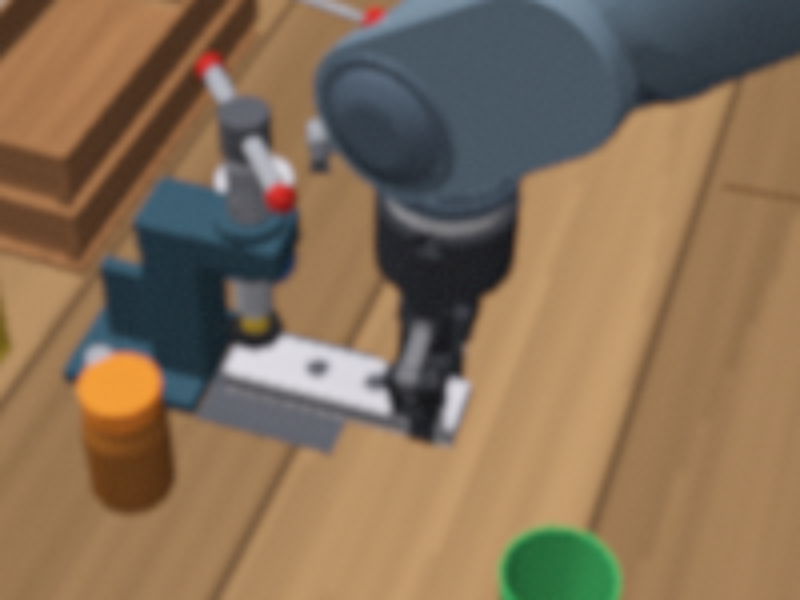

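View pics/t7z.png

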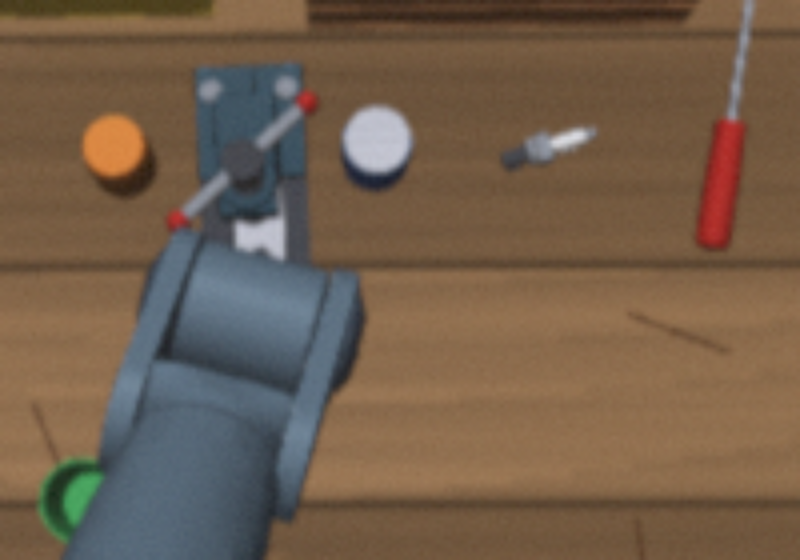

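```bash
python3 -c "
from h import *
import pickle
d=pickle.load(open('im0.pkl','rb'));T,S=d['top'],d['side']
t=lambda u,v:(200+u/4-.375,140+v/4-.375)
s=lambda u,v:(180+u/4-.375,160+v/4-.375)
for z in(.2,.25,.3):print(z,onz(T,*t(190,232),z),onz(T,*t(355,275),z))
print(tri(T,t(188,240),S,s(380,125)))
"
```

```text
0.2 [0.59623306 0.01099126 0.2       ] [ 0.56838488 -0.09315127  0.2       ]
0.25 [0.58826579 0.00736286 0.25      ] [ 0.56160309 -0.09234637  0.25      ]
0.3 [0.58029851 0.00373445 0.3       ] [ 0.5548213  -0.09154146  0.3       ]
(array([0.5707937 , 0.00619994, 0.24040366]), np.float64(0.028384900551437973))
```

The wrist link is coming close to the red ball, with only millimetres at similar heights. So I'll correct y, set the plate down, back off, and push the last ~12 mm from behind with nearly closed fingers. That keeps the wrist well clear.

apply_moves --moves '[[[0, 0, 0], [0, 2.5, 0], 200], [[0, 0, 0], [0, 0, 1.5], 200], [[0, 0, 0], [0, 0, 0], 150], [[0, 0, 0], [0, 0, 0], 100], [[0, 0, 0], [0, 0, 0], 70]]'

```text
time_s: 11.65
ee_pos: [0.5302, -0.0262, 0.0118]
tcp_rot: [-0.02, 1.0, 0.0, 0.0]
wrist_force: [-0.4, -0.5, 0.0]
width: 0.0622
```

apply_moves --moves '[[[0, 0, 0], [0, 0, -20], 60], [[0, 0, 0], [15, 0, -20], 60], [[0, 0, 0], [35, 0, 0], 120], [[0, 0, 0], [0, 0, 0], 190], [[0, 0, 0], [0, 0, 0], 200]]'

```text
time_s: 12.28
ee_pos: [0.4811, -0.0283, 0.052]
tcp_rot: [-0.02, 1.0, -0.0, 0.0]
wrist_force: [0.3, 0.1, 0.6]
width: 0.0183
```

```bash
python3 -c "
from h import *
show()
s,im=wsnap('w8.png')"
```

```text
t 12.28 pos [ 0.4811 -0.0283  0.052 ] yhead 1.6108 z [ 0.001 -0.    -1.   ] F [0.3 0.1 0.6] M [ 0.04  0.   -0.02] w 0.0183 q [-0.29  0.12  2.09  0.    0.93 -1.91]
```

View pics/w8.png

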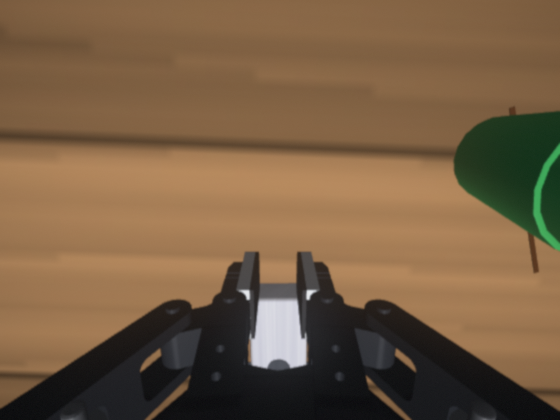

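```bash
python3 -c "
from h import *
s,im=wsnap('w9.png')
for v in(284,299):print(onz(im,279,v,.02 if v>290 else 0))"
```

```text
[ 0.51583457 -0.02607286  0.        ]
[ 0.51394253 -0.02625076  0.02      ]
```

apply_moves --moves '[[[0, 0, 0], [5, 0, 20], 200], [[0, 0, 0], [0, 0, 18], 200], [[0, 0, 0], [0, 0, 0], 200]]'

```text
time_s: 12.75
ee_pos: [0.4749, -0.0282, 0.0126]
tcp_rot: [-0.02, 1.0, 0.0, -0.001]
wrist_force: [0.5, -0.2, 0.0]
width: 0.0187
```

apply_moves --moves '[[[0, 0, 0], [-13, 1, 0], 200], [[0, 0, 0], [-12, 0, 0], 200], [[0, 0, 0], [-5, 0, 0], 200], [[0, 0, 0], [-4, 0, 0], 200], [[0, 0, 0], [-3, 0, 0], 200]]'

```text
time_s: 13.38
ee_pos: [0.5121, -0.0258, 0.0137]
tcp_rot: [-0.02, 1.0, 0.0, -0.001]
wrist_force: [-3.9, -0.0, 2.9]
width: 0.0181
```

```bash
python3 -c "
from h import *
show()
s,im=snap('side','s9.png');a=im['color'][160:310,180:380];cv2.imwrite('pics/s9z.png',cv2.resize(a,None,fx=4,fy=4))
"
```

```text
t 13.38 pos [ 0.5121 -0.0258  0.0137] yhead 1.6111 z [-0.001  0.    -1.   ] F [-3.9 -0.   2.9] M [-0.02  0.56  0.02] w 0.0181 q [-0.27  0.26  2.01 -0.    0.87 -1.88]
```

View pics/s9z.png

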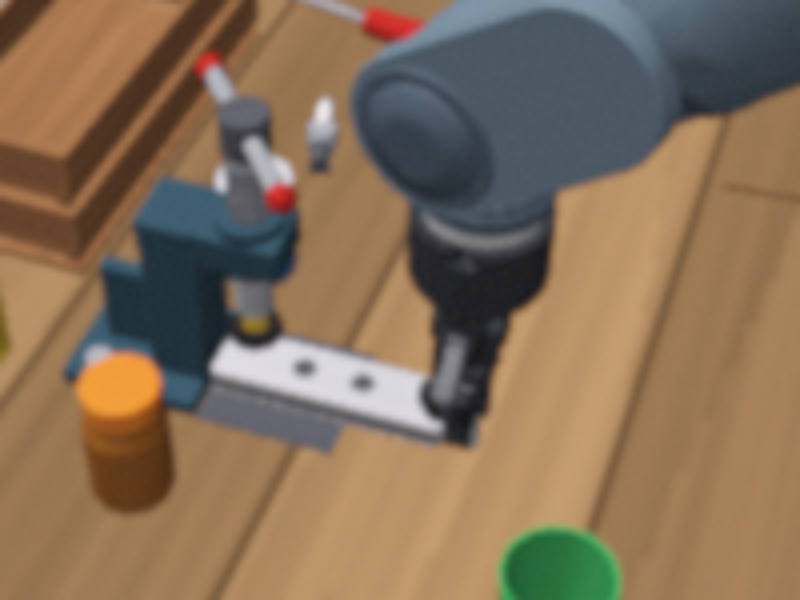

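apply_moves --moves '[[[0, 0, 0], [-2, 0, 0], 200], [[0, 0, 0], [-2, 0, 0], 200], [[0, 0, 0], [0, 0, 0], 200]]'

```text
time_s: 13.8
ee_pos: [0.5142, -0.0257, 0.0134]
tcp_rot: [-0.02, 1.0, 0.0, -0.003]
wrist_force: [-10.4, -1.7, 9.1]
width: 0.0182
```

```bash
python3 -c "
from h import *
show()"
```

```text
t 13.8 pos [ 0.5142 -0.0257  0.0134] yhead 1.6116 z [-0.006  0.    -1.   ] F [-10.4  -1.7   9.1] M [-0.26  1.72 -0.05] w 0.0182 q [-0.27  0.27  2.   -0.    0.87 -1.88]
```

The force rose to 10 N where the post was expected. I'll back off and look.

apply_moves --moves '[[[0, 0, 0], [10, 0, 0], 200], [[0, 0, 0], [20, 0, -10], 200], [[0, 0, 0], [50, 0, -30], 200], [[0, 0, 0], [50, 0, -30], 100], [[0, 0, 0], [0, 0, 0], 50]]'

```text
time_s: 14.42
ee_pos: [0.3863, -0.0313, 0.0862]
tcp_rot: [-0.02, 1.0, -0.002, 0.004]
wrist_force: [-0.2, -0.5, 0.5]
width: 0.0539
```

```bash
python3 -c "
from h import *
show()
s,im=snap('side','s10.png');a=im['color'][160:310,180:380];cv2.imwrite('pics/s10z.png',cv2.resize(a,None,fx=4,fy=4))
s,im=snap('top','t10.png');a=im['color'][140:280,200:340];cv2.imwrite('pics/t10z.png',cv2.resize(a,None,fx=4,fy=4))
"
```

```text
t 14.43 pos [ 0.3863 -0.0313  0.0862] yhead 1.6099 z [ 0.008 -0.003 -1.   ] F [-0.2 -0.5  0.5] M [ 0.03  0.01 -0.02] w 0.0539 q [-0.38 -0.2   2.32  0.    1.01 -1.99]
```

View pics/s10z.png

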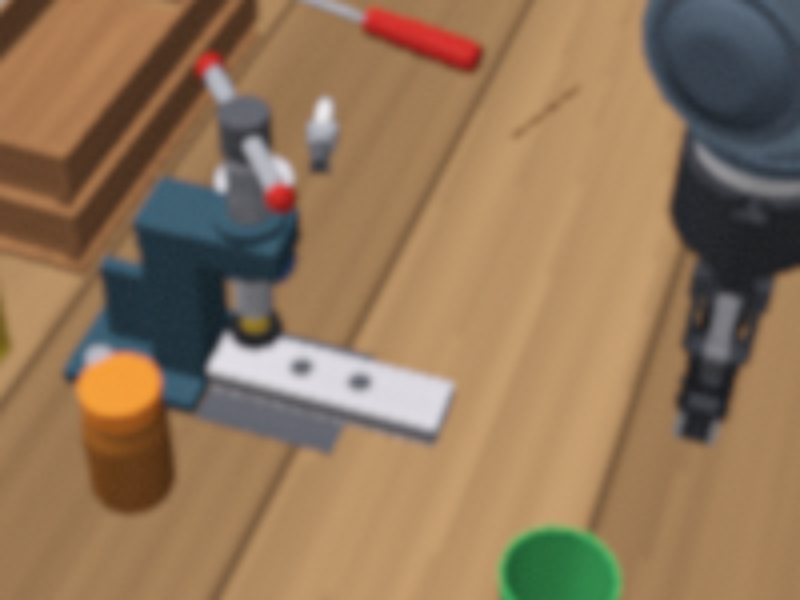

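View pics/t10z.png

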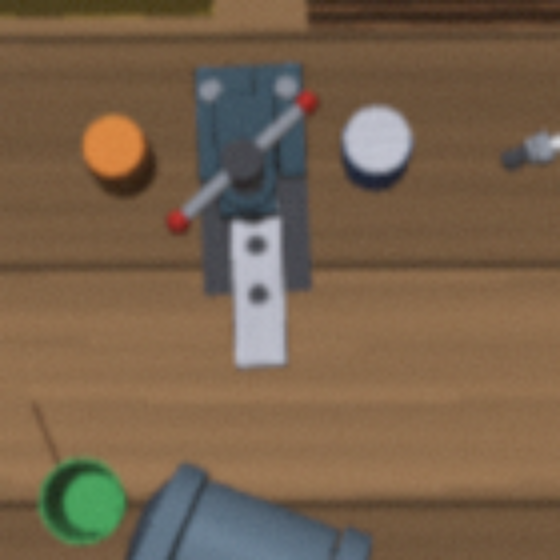

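```bash
python3 -c "
from h import *
import pickle
d=pickle.load(open('im0.pkl','rb'));T,S=d['top'],d['side']
t=lambda u,v:(200+u/4-.375,140+v/4-.375)
s=lambda u,v:(180+u/4-.375,160+v/4-.375)
print('holes',[np.round(onz(T,*t(*p),.02)[:2],4) for p in[(256.5,245),(258,294)]],'rear',[np.round(onz(T,*t(*p),.02)[:2],4) for p in[(236,367),(286,364)]])
print('side holes',[np.round(onz(S,*s(*p),.02)[:2],4) for p in[(302,367),(360,382)]],'front near',np.round(onz(S,*s(207,370),.02)[:2],4),'post base near/far',np.round(onz(S,*s(203,370),.02)[:2],4))
"
```

```text
holes [array([ 0.6151, -0.0245]), array([ 0.5792, -0.0256])] rear [array([ 0.5261, -0.0098]), array([ 0.5282, -0.0459])]
side holes [array([ 0.6111, -0.0209]), array([ 0.5753, -0.0225])] front near [0.6618 0.0014] post base near/far [0.6639 0.0023]
```

The plate centre is at (0.597, -0.025), on target to within about 1 mm, and its yaw is fine. Next I'll rise and turn the tool so its jaws straddle the T-bar at the hub.

apply_moves --moves '[[[0, 0, 0.172], [0, 0, -36], 0], [[0, 0, 0.172], [0, 0, -36], 0], [[0, 0, 0.172], [0, 0, -36], 0], [[0, 0, 0.172], [0, 0, -36], 0], [[0, 0, 0.172], [0, 0, -36], 0]]'

```text
time_s: 15.15
ee_pos: [0.3875, -0.0311, 0.264]
tcp_rot: [0.401, 0.916, 0.0, -0.001]
wrist_force: [0.6, -1.2, -0.0]
width: 0.0854
```

```bash
python3 -c "
from h import *
need([.6425,-.0215,.265])
"
```

```text
t 15.15 pos [ 0.3875 -0.0311  0.264 ] yhead 0.7457 z [-0.002  0.001 -1.   ] F [ 0.6 -1.2 -0. ] M [-0.01 -0.07  0.01] w 0.0854 q [-0.37 -0.45  2.15  0.    1.44 -1.12]
tool shift mm [-165.9  193.8   -1.5]
```

apply_moves --moves '[[[0, 0, 0], [-33, 39, 0], 0], [[0, 0, 0], [-33, 39, 0], 0], [[0, 0, 0], [-33, 39, 0], 0], [[0, 0, 0], [-33, 39, 0], 0], [[0, 0, 0], [-33, 38, 0], 0]]'

```text
time_s: 15.78
ee_pos: [0.6439, -0.0189, 0.2607]
tcp_rot: [0.398, 0.917, -0.0, -0.001]
wrist_force: [0.1, -0.4, 1.0]
width: 0.0857
```

apply_moves --moves '[[[0, 0, 0], [0, 0, 0], 0]]'

```text
time_s: 15.9
ee_pos: [0.6438, -0.019, 0.259]
tcp_rot: [0.398, 0.917, -0.0, -0.003]
wrist_force: [-0.8, 0.2, -0.2]
width: 0.0856
```

```bash
python3 -c "
from h import *
need([.6425,-.0215,.184])
s,im=wsnap('w11.png')
h=cv2.cvtColor(im['color'],cv2.COLOR_BGR2HSV);m=cv2.inRange(h,(0,150,60),(6,255,255))|cv2.inRange(h,(170,150,60),(180,255,255))
n,l,st,ce=cv2.connectedComponentsWithStats(m)
for i in range(1,n):
  if st[i][4]>60: print(st[i],ce[i],onz(im,*ce[i],.191))
"
```

```text
t 15.9 pos [ 0.6438 -0.019   0.259 ] yhead 0.752 z [-0.005  0.001 -1.   ] F [-0.8  0.2 -0.2] M [-0.03 -0.01  0.04] w 0.0856 q [-0.21  0.22  1.55  0.    1.38 -0.96]
tool shift mm [-1.2 -2.5 75. ]
[261 128  23  22 415] [272.38795181 139.19759036] [0.60148181 0.02086663 0.191     ]
[263 293  21  18 275] [273.14181818 301.44363636] [ 0.6808028 -0.0639417  0.191    ]
```

View pics/w11.png

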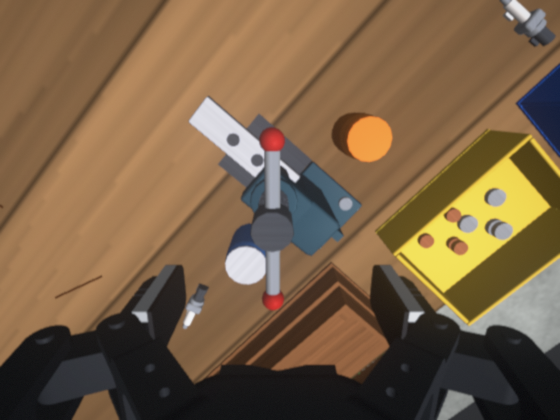

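The bar lies along the tool x axis (both balls near column 273). The screw axis comes out at (0.641, -0.0215), within 2 mm of the earlier value. I'll descend to straddle the hub and close.

apply_moves --moves '[[[0, 0, 0], [0, -3, 20], 0], [[0, 0, 0], [0, 0, 26], 0], [[0, 0, 0], [0, 0, 20], 0], [[0, 0, 0], [0, 0, 10], 60], [[0, 0, 0], [0, 0, 0], 120]]' --newtons 30

```text
time_s: 16.58
ee_pos: [0.6382, -0.0213, 0.1871]
tcp_rot: [0.399, 0.917, -0.0, -0.001]
wrist_force: [0.5, 0.2, -0.4]
width: 0.0518
```

```bash
python3 -c "
from h import *
show()
s,im=wsnap('w12.png')
"
```

```text
t 16.57 pos [ 0.6382 -0.0213  0.1871] yhead 0.7509 z [-0.001  0.    -1.   ] F [ 0.5  0.2 -0.4] M [0.05 0.01 0.03] w 0.0518 q [-0.21  0.27  1.63 -0.    1.25 -0.96]
```

View pics/w12.png

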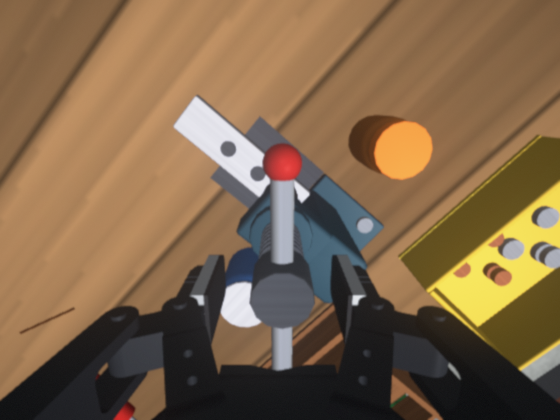

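```bash
python3 -c "
from h import *
s,im=wsnap('w12b.png')
R=Ro.from_quat(s['tcp_rot']).as_matrix()
for p in[(282,300,.204),(283,163,.191)]:
  X=onz(im,*p);print(X,'tool',np.round(1000*R.T@(X-s['ee_pos']),1))
print('axis tool',np.round(1000*R.T@(np.array([.6415,-.0215,.19])-s['ee_pos']),1))
"
```

```text
[ 0.64079226 -0.02129553  0.204     ] tool [ -1.3   1.5 -15.9]
[0.60264599 0.02010823 0.191     ] tool [55.   1.9 -2.9]
axis tool [-1.9  1.9 -1.9]
```

apply_moves --moves '[[[0, 0, 0], [-1.5, 1.5, 3], 140], [[0, 0, 0], [0, 0, 0], 190], [[0, 0, 0], [0, 0, 0], 200], [[0, 0, 0], [0, 0, 0], 200]]' --newtons 30

```text
time_s: 17.18
ee_pos: [0.641, -0.0217, 0.1854]
tcp_rot: [0.399, 0.917, -0.0, 0.0]
wrist_force: [-0.4, -1.5, 4.1]
width: 0.0267
```

```bash
python3 -c "
from h import *
show()"
```

```text
t 17.18 pos [ 0.641  -0.0217  0.1854] yhead 0.751 z [ 0.001 -0.001 -1.   ] F [-0.4 -1.5  4.1] M [-0.34  0.3   0.02] w 0.0267 q [-0.21  0.28  1.62 -0.    1.24 -0.96]
```

The hub is gripped squarely with small side forces. I'll make a trial turn clockwise (positive about tool z).

apply_moves --moves '[[[0, 0, 0], [0, 0, 0], 210], [[0, 0, 0.1], [0, 0, 0.5], 210], [[0, 0, 0.1], [0, 0, 0.5], 210], [[0, 0, 0.1], [0, 0, 0.5], 210]]' --newtons 60

```text
time_s: 17.68
ee_pos: [0.6407, -0.0219, 0.1841]
tcp_rot: [0.532, 0.847, -0.001, 0.0]
wrist_force: [-4.4, -3.7, 6.4]
width: 0.0262
```

```bash
python3 -c "
from h import *
show();wsnap('w13.png')"
```

```text
t 17.68 pos [ 0.6407 -0.0219  0.1841] yhead 0.4485 z [-0.    -0.001 -1.   ] F [-4.4 -3.7  6.4] M [-0.49  0.73  0.26] w 0.0262 q [-0.21  0.28  1.62 -0.    1.24 -0.66]
```

View pics/w13.png

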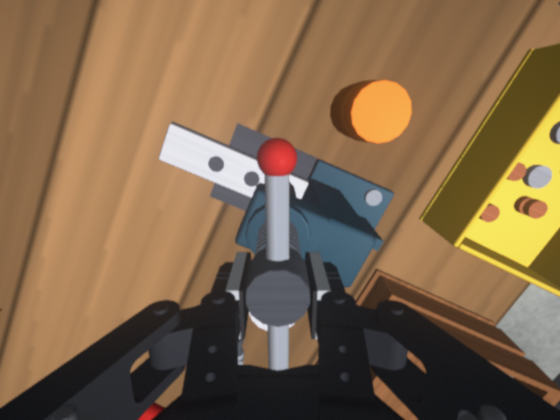

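The bar turns with the gripper, and Mz is about 0.26 N m, consistent with free turning. I'll continue the stroke.

apply_moves --moves '[[[0, 0, 0.16], [0, 0, 0.8], 210], [[0, 0, 0.16], [0, 0, 0.8], 210], [[0, 0, 0.16], [0, 0, 0.7], 210], [[0, 0, 0.16], [0, 0, 0.8], 210], [[0, 0, 0.16], [0, 0, 0.7], 210]]'

```text
time_s: 18.35
ee_pos: [0.6397, -0.022, 0.1802]
tcp_rot: [0.82, 0.572, -0.002, -0.001]
wrist_force: [-10.4, -3.8, 8.6]
width: 0.0263
```

```bash
python3 -c "
from h import *
show()"
```

```text
t 18.35 pos [ 0.6397 -0.022   0.1802] yhead -0.3534 z [-0.004 -0.001 -1.   ] F [-10.4  -3.8   8.6] M [-0.51  1.45  0.32] w 0.0263 q [-0.21  0.28  1.63 -0.    1.24  0.14]
```

apply_moves --moves '[[[0, 0, 0.16], [0, 0, 0.8], 210], [[0, 0, 0.16], [0, 0, 0.8], 210], [[0, 0, 0.16], [0, 0, 0.7], 210], [[0, 0, 0.16], [0, 0, 0.8], 210], [[0, 0, 0.16], [0, 0, 0.7], 210]]'

```text
time_s: 18.98
ee_pos: [0.6388, -0.0212, 0.1764]
tcp_rot: [0.978, 0.207, -0.003, -0.001]
wrist_force: [-13.8, -2.2, 11.0]
width: 0.0263
```

```bash
python3 -c "
from h import *
show();wsnap('w14.png')
s,im=snap('side','s14.png');a=im['color'][160:310,180:380];cv2.imwrite('pics/s14z.png',cv2.resize(a,None,fx=4,fy=4))"
```

```text
t 18.98 pos [ 0.6388 -0.0212  0.1764] yhead -1.1533 z [-0.006  0.    -1.   ] F [-13.8  -2.2  11. ] M [-0.11  1.93  0.3 ] w 0.0263 q [-0.21  0.28  1.63 -0.    1.23  0.94]
```

View pics/s14z.png

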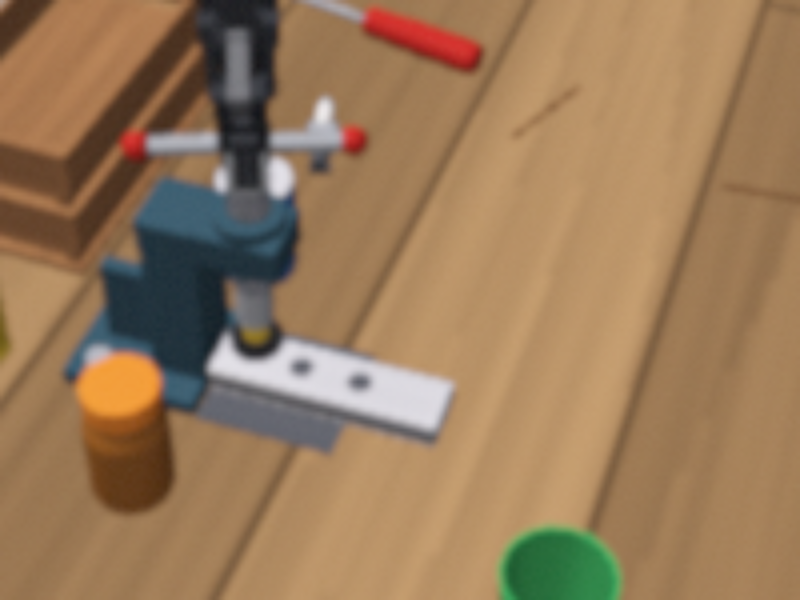

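View pics/w14.png

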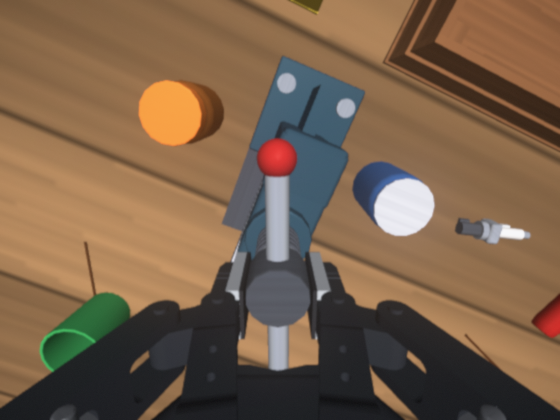

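The bar has turned about 1.9 rad, and the pad is now close above the plate. Mz is steady at 0.30. I'll relieve the built-up side force (-14 N in x, +11 N in z) with small shifts and go on.

apply_moves --moves '[[[0, 0, 0.16], [-1.4, -0.6, -0.2], 210], [[0, 0, 0.16], [0, 0, 0.7], 210], [[0, 0, 0.16], [0, 0, 0.7], 210], [[0, 0, 0.16], [0, 0, 0.8], 210], [[0, 0, 0.16], [0, 0, 0.7], 210]]'

```text
time_s: 19.7
ee_pos: [0.6387, -0.0202, 0.1727]
tcp_rot: [0.982, -0.19, -0.001, -0.001]
wrist_force: [-3.4, 3.1, 3.3]
width: 0.0262
```

```bash
python3 -c "
from h import *
show()"
```

```text
t 19.7 pos [ 0.6387 -0.0202  0.1727] yhead -1.9533 z [-0.002  0.002 -1.   ] F [-3.4  3.1  3.3] M [0.41 0.48 0.27] w 0.0262 q [-0.21  0.28  1.64  0.    1.22  1.74]
```

apply_moves --moves '[[[0, 0, 0.16], [0, 0, 0.7], 210], [[0, 0, 0.16], [0, 0, 0.7], 210], [[0, 0, 0.16], [0, 0, 0.8], 210], [[0, 0, 0.16], [0, 0, 0.7], 210], [[0, 0, 0.12], [0, 0, 0.6], 210]]'

```text
time_s: 20.32
ee_pos: [0.6394, -0.0194, 0.169]
tcp_rot: [0.842, -0.54, -0.001, -0.002]
wrist_force: [0.4, 6.2, 1.2]
width: 0.0263
```

```bash
python3 -c "
from h import *
show()
s,im=snap('side','s15.png');a=im['color'][160:310,180:380];cv2.imwrite('pics/s15z.png',cv2.resize(a,None,fx=4,fy=4))"
```

```text
t 20.32 pos [ 0.6394 -0.0194  0.169 ] yhead -2.712 z [ 0.     0.004 -1.   ] F [0.4 6.2 1.2] M [ 0.74 -0.11  0.27] w 0.0263 q [-0.21  0.29  1.64  0.    1.21  2.5 ]
```

View pics/s15z.png

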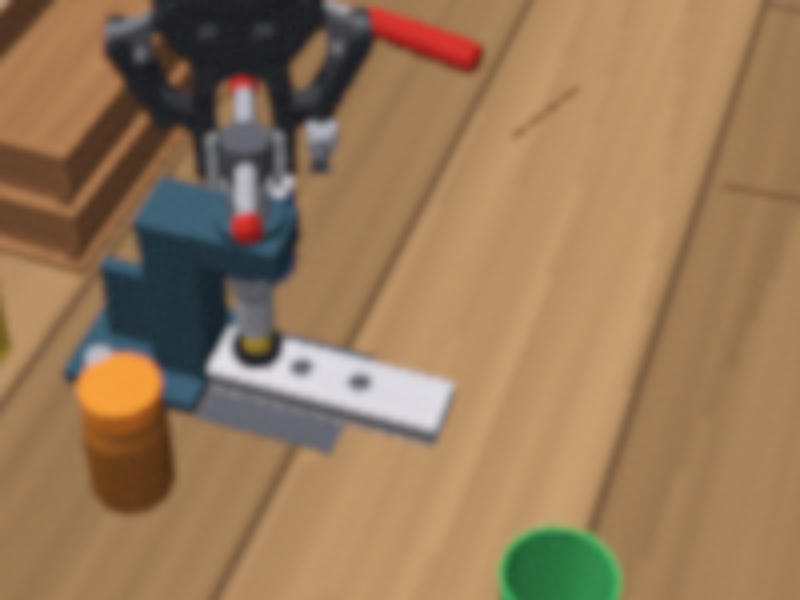

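Mz is still 0.27, so the pad is unloaded and just above the plate. The last joint is near its limit, so I'll open, rise, turn back half a turn, and regrip.

apply_moves --moves '[[[0, 0, 0], [0, 0, 0], 130], [[0, 0, 0], [0, 0, 0], 80], [[0, 0, 0], [0, 0, 0], 60], [[0, 0, 0], [0, 0, -25], 60], [[0, 0, 0], [0, 0, -25], 60]]'

```text
time_s: 21.0
ee_pos: [0.6391, -0.0216, 0.2198]
tcp_rot: [0.842, -0.539, -0.0, 0.0]
wrist_force: [0.2, -0.1, 0.2]
width: 0.0655
```

apply_moves --moves '[[[0, 0, -0.175], [0, 0, -10], 60], [[0, 0, -0.175], [0, 0, 0], 60], [[0, 0, -0.175], [0, 0, 0], 60], [[0, 0, -0.175], [0, 0, 0], 60], [[0, 0, -0.175], [0, 0, 0], 60]]'

```text
time_s: 21.62
ee_pos: [0.6394, -0.0216, 0.2296]
tcp_rot: [0.992, -0.128, 0.0, 0.0]
wrist_force: [-0.0, 0.4, -0.2]
width: 0.0651
```

apply_moves --moves '[[[0, 0, -0.175], [0, 0, 0], 60], [[0, 0, -0.175], [0, 0, 0], 60], [[0, 0, -0.175], [0, 0, 0], 60], [[0, 0, -0.175], [0, 0, 0], 60], [[0, 0, -0.175], [0, 0, 0], 60]]'

```text
time_s: 22.25
ee_pos: [0.6393, -0.0216, 0.2295]
tcp_rot: [0.953, 0.304, 0.0, 0.0]
wrist_force: [-0.0, 1.3, -0.7]
width: 0.0653
```

apply_moves --moves '[[[0, 0, -0.175], [0, 0, 0], 60], [[0, 0, -0.175], [0, 0, 0], 60], [[0, 0, -0.175], [0, 0, 0], 60], [[0, 0, -0.175], [0, 0, 0], 60], [[0, 0, -0.175], [0, 0, 0], 60]]'

```text
time_s: 22.88
ee_pos: [0.6393, -0.0216, 0.2295]
tcp_rot: [0.734, 0.679, 0.0, 0.0]
wrist_force: [0.3, 0.8, 0.4]
width: 0.0653
```

apply_moves --moves '[[[0, 0, -0.175], [0, 0, 0], 60], [[0, 0, -0.175], [0, 0, 0], 60], [[0, 0, -0.167], [0, 0, 0], 60], [[0, 0, 0], [0, 0, 0], 60]]'

```text
time_s: 23.38
ee_pos: [0.6393, -0.0215, 0.2295]
tcp_rot: [0.54, 0.842, 0.0, 0.0]
wrist_force: [-0.3, -0.2, 0.1]
width: 0.0654
```

```bash
python3 -c "
from h import *
need([.641,-.0215,.169])
s,im=wsnap('w16.png')
R=Ro.from_quat(s['tcp_rot']).as_matrix()
h=cv2.cvtColor(im['color'],cv2.COLOR_BGR2HSV);m=cv2.inRange(h,(0,150,60),(6,255,255))|cv2.inRange(h,(170,150,60),(180,255,255))
n,l,st,ce=cv2.connectedComponentsWithStats(m)
for i in range(1,n):
  if st[i][4]>60: X=onz(im,*ce[i],.1745);print(st[i],ce[i],X,np.round(1000*R.T@(X-s['ee_pos']),1))
"
```

```text
t 23.38 pos [ 0.6393 -0.0215  0.2295] yhead 0.4309 z [ 0.  0. -1.] F [-0.3 -0.2  0.1] M [-0.02  0.04  0.01] w 0.0654 q [-0.21  0.23  1.59  0.    1.32 -0.64]
tool shift mm [-0.7  1.5 60.5]
[268 130  26  25 513] [280.24561404 142.38401559] [0.6165323  0.03085975 0.1745    ] [57.1  1.2 55. ]
[269 304  22  19 297] [279.5016835  313.05723906] [ 0.66488628 -0.07482431  0.1745    ] [-59.1   1.   55. ]
```

View pics/w16.png

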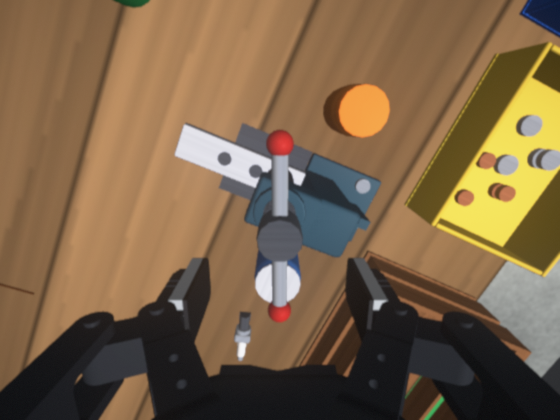

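The tool is aligned with the bar, offset by (-1, +1) mm. I'll descend and regrip.

apply_moves --moves '[[[0, 0, 0], [-1, 1, 20], 60], [[0, 0, 0], [0, 0, 25], 60], [[0, 0, 0], [0, 0, 15], 100], [[0, 0, 0], [0, 0, 0], 160], [[0, 0, 0], [0, 0, 0], 210]]' --newtons 30

```text
time_s: 24.05
ee_pos: [0.6405, -0.0217, 0.1689]
tcp_rot: [0.539, 0.842, -0.0, -0.0]
wrist_force: [1.5, 0.5, -6.6]
width: 0.0268
```

apply_moves --moves '[[[0, 0, 0], [0, 0, 0], 210], [[0, 0, 0], [0, 0, 0], 210]]' --newtons 60

```text
time_s: 24.3
ee_pos: [0.6404, -0.0217, 0.169]
tcp_rot: [0.539, 0.842, 0.0, -0.0]
wrist_force: [1.4, 0.6, -8.5]
width: 0.0264
```

```bash
python3 -c "
from h import *
show()"
```

```text
t 24.3 pos [ 0.6404 -0.0217  0.169 ] yhead 0.4329 z [-0.  0. -1.] F [ 1.4  0.6 -8.5] M [ 0.02 -0.23  0.02] w 0.0264 q [-0.21  0.29  1.63  0.    1.22 -0.64]
```

apply_moves --moves '[[[0, 0, 0.16], [0, 0, 1.2], 210], [[0, 0, 0.16], [0, 0, 0.8], 210], [[0, 0, 0.16], [0, 0, 0.8], 210]]'

```text
time_s: 24.68
ee_pos: [0.64, -0.0218, 0.1667]
tcp_rot: [0.725, 0.689, -0.001, -0.001]
wrist_force: [-2.2, -0.0, -5.0]
width: 0.0262
```

```bash
python3 -c "
from h import *
show()
s,im=snap('side','s17.png');a=im['color'][220:260,220:280];cv2.imwrite('pics/s17z.png',cv2.resize(a,None,fx=12,fy=12,interpolation=cv2.INTER_CUBIC))"
```

```text
t 24.68 pos [ 0.64   -0.0218  0.1667] yhead -0.0511 z [-0.002 -0.    -1.   ] F [-2.2 -0.  -5. ] M [0.04 0.3  0.35] w 0.0262 q [-0.21  0.29  1.64 -0.    1.21 -0.16]
```

View pics/s17z.png

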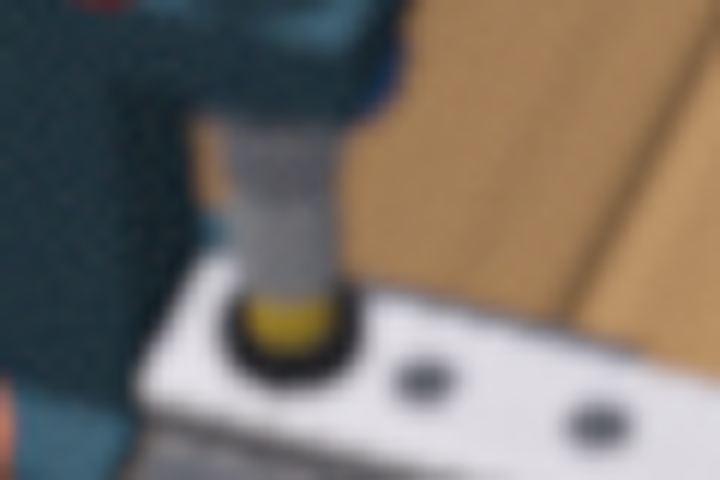

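apply_moves --moves '[[[0, 0, 0.16], [0, 0, 0.8], 210], [[0, 0, 0.16], [0, 0, 0.8], 210]]'

```text
time_s: 24.98
ee_pos: [0.6396, -0.0218, 0.1651]
tcp_rot: [0.825, 0.565, -0.001, -0.001]
wrist_force: [-4.0, 0.7, -2.5]
width: 0.026
```

```bash
cat >> h.py <<'E'
def yel(f):
    s,im=snap('side',f); c=im['color'];a=c[220:260,220:280];cv2.imwrite('pics/z'+f,cv2.resize(a,None,fx=12,fy=12,interpolation=cv2.INTER_CUBIC))
    h=cv2.cvtColor(a,cv2.COLOR_BGR2HSV);m=cv2.inRange(h,(18,110,60),(35,255,255)); a=a.astype(int)
    w=np.clip(np.minimum(a[...,1],a[...,2])-a[...,0]-30,0,60)/60.; w[:,:15]=0;w[:,33:]=0;w[:14]=0
    print('yellow area soft',round(w[:, 18:32].sum(),1),'rows',np.round(w[:,22:27].mean(1)[20:32],2))
E
python3 -c "
from h import *
show();yel('s18.png')
for f in ['s17.png','s10.png','s15.png']:
  a=cv2.imread('pics/'+f)[220:260,220:280].astype(int);w=np.clip(np.minimum(a[...,1],a[...,2])-a[...,0]-30,0,60)/60.; print(f,np.round(w[:,22:27].mean(1)[16:34],2))"
```

```text
t 24.98 pos [ 0.6396 -0.0218  0.1651] yhead -0.369 z [-0.003  0.    -1.   ] F [-4.   0.7 -2.5] M [0.15 0.63 0.3 ] w 0.026 q [-0.21  0.3   1.64 -0.    1.21  0.16]
yellow area soft 11.9 rows [0.   0.   0.   0.   0.   0.   0.42 0.74 0.46 0.   0.   0.  ]
s17.png [0.   0.   0.   0.   0.   0.   0.   0.   0.   0.16 0.63 0.62 0.2  0.
 0.   0.   0.   0.  ]
s10.png [0.   0.   0.   0.   0.42 0.71 0.42 0.   0.   0.   0.   0.   0.   0.
 0.   0.   0.   0.  ]
s15.png [0.   0.   0.   0.   0.   0.   0.   0.   0.01 0.47 0.74 0.45 0.   0.
 0.   0.   0.   0.  ]
```

apply_moves --moves '[[[0, 0, 0.16], [0, 0, 0.8], 210], [[0, 0, 0.16], [0, 0, 0.8], 210]]'

```text
time_s: 25.28
ee_pos: [0.6394, -0.0216, 0.1636]
tcp_rot: [0.904, 0.428, -0.002, -0.001]
wrist_force: [-6.9, 0.7, -1.8]
width: 0.0261
```

```bash
python3 -c "
from h import *
show();yel('s19.png')"
```

```text
t 25.27 pos [ 0.6394 -0.0216  0.1636] yhead -0.6872 z [-0.004  0.    -1.   ] F [-6.9  0.7 -1.8] M [0.24 1.02 0.28] w 0.0261 q [-0.21  0.3   1.64 -0.    1.21  0.48]
yellow area soft 11.2 rows [0.   0.   0.   0.   0.   0.   0.2  0.65 0.59 0.14 0.   0.  ]
```

View pics/zs19.png

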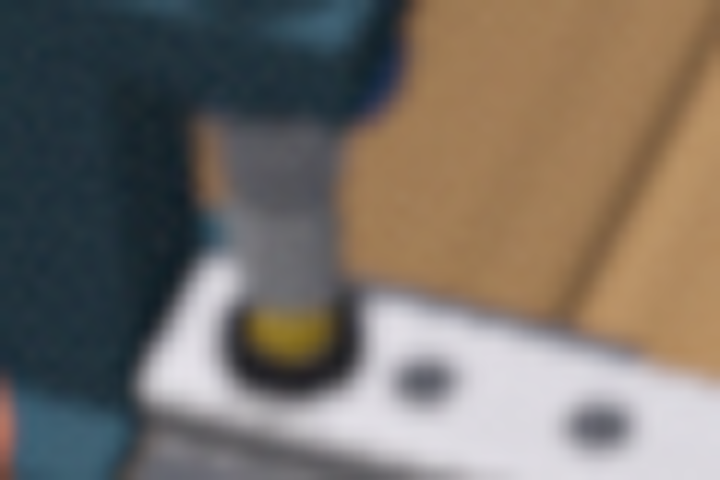

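apply_moves --moves '[[[0, 0, 0.16], [-1, 0, 0.8], 210], [[0, 0, 0.16], [0, 0, 0.8], 210]]'

```text
time_s: 25.58
ee_pos: [0.6391, -0.0214, 0.1621]
tcp_rot: [0.961, 0.278, -0.001, -0.001]
wrist_force: [-4.8, 5.3, -2.0]
width: 0.0266
```

```bash
python3 -c "
from h import *
show();yel('s20.png')"
```

```text
t 25.57 pos [ 0.6391 -0.0214  0.1621] yhead -1.0071 z [-0.003  0.002 -1.   ] F [-4.8  5.3 -2. ] M [0.72 0.77 0.4 ] w 0.0266 q [-0.21  0.3   1.64  0.    1.21  0.8 ]
yellow area soft 8.6 rows [0.   0.   0.   0.   0.   0.   0.01 0.43 0.56 0.13 0.   0.  ]
```

The yellow is now shrinking with its lower edge fixed, and Mz is up to 0.40, so the pad has met the plate. I'll go one step at a time from here.

apply_moves --moves '[[[0, 0, 0.16], [0, 0, 0.8], 210]]'

```text
time_s: 25.75
ee_pos: [0.639, -0.0212, 0.1613]
tcp_rot: [0.98, 0.201, -0.001, -0.002]
wrist_force: [-4.9, 4.4, -2.4]
width: 0.0264
```

```bash
python3 -c "
from h import *
show();yel('s21.png')"
```

```text
t 25.75 pos [ 0.639  -0.0212  0.1613] yhead -1.1662 z [-0.003  0.002 -1.   ] F [-4.9  4.4 -2.4] M [0.88 0.77 0.37] w 0.0264 q [-0.21  0.3   1.64  0.    1.2   0.95]
yellow area soft 7.8 rows [0.   0.   0.   0.   0.   0.   0.   0.32 0.52 0.14 0.   0.  ]
```

apply_moves --moves '[[[0, 0, 0.16], [0, 0, 0.8], 210]]'

```text
time_s: 25.92
ee_pos: [0.6389, -0.021, 0.1606]
tcp_rot: [0.993, 0.122, -0.001, -0.002]
wrist_force: [-6.7, 5.5, -1.0]
width: 0.0264
```

```bash
python3 -c "
from h import *
show();yel('s22.png')"
```

```text
t 25.93 pos [ 0.6389 -0.021   0.1606] yhead -1.3261 z [-0.003  0.003 -1.   ] F [-6.7  5.5 -1. ] M [0.92 0.9  0.39] w 0.0264 q [-0.21  0.3   1.64  0.    1.2   1.11]
yellow area soft 6.8 rows [0.   0.   0.   0.   0.   0.   0.   0.22 0.45 0.15 0.   0.  ]
```

The spring is in by about 3.5 mm: yellow area is 11.5→6.8, and the rise in Mz suggests about 20 N. I'll go on towards 7 mm.

apply_moves --moves '[[[0, 0, 0.16], [0, 0, 0.8], 210], [[0, 0, 0.16], [0, 0, 0.7], 210]]'

```text
time_s: 26.22
ee_pos: [0.6389, -0.0207, 0.1591]
tcp_rot: [0.999, -0.038, -0.002, -0.002]
wrist_force: [-5.0, 7.2, -1.6]
width: 0.0262
```

```bash
python3 -c "
from h import *
show();yel('s23.png')"
```

```text
t 26.23 pos [ 0.6389 -0.0207  0.1591] yhead -1.6467 z [-0.003  0.003 -1.   ] F [-5.   7.2 -1.6] M [1.07 0.83 0.41] w 0.0262 q [-0.21  0.3   1.64  0.    1.2   1.44]
yellow area soft 4.6 rows [0.   0.   0.   0.   0.   0.   0.   0.01 0.28 0.14 0.   0.  ]
```

View pics/zs23.png

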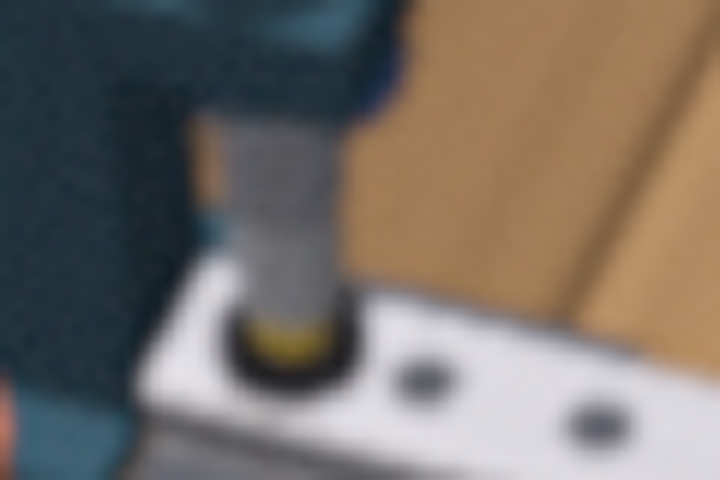

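Three estimates agree on about 5.3 mm pressed in (turns since contact, yellow area, and torque giving about 26 N). Two more steps should give about 6.8 mm.

apply_moves --moves '[[[0, 0, 0.16], [0, 0, 0.8], 210], [[0, 0, 0.16], [0, 0, 0.7], 210]]'

```text
time_s: 26.52
ee_pos: [0.639, -0.0203, 0.1575]
tcp_rot: [0.98, -0.197, -0.002, -0.002]
wrist_force: [-5.6, 8.1, -1.5]
width: 0.0263
```

```bash
python3 -c "
from h import *
show();yel('s24.png');wsnap('w24.png')"
```

```text
t 26.52 pos [ 0.639  -0.0203  0.1575] yhead -1.9665 z [-0.003  0.004 -1.   ] F [-5.6  8.1 -1.5] M [1.29 0.73 0.43] w 0.0263 q [-0.21  0.3   1.64  0.    1.2   1.76]
yellow area soft 3.2 rows [0.   0.   0.   0.   0.   0.   0.   0.   0.11 0.09 0.   0.  ]
```

View pics/w24.png

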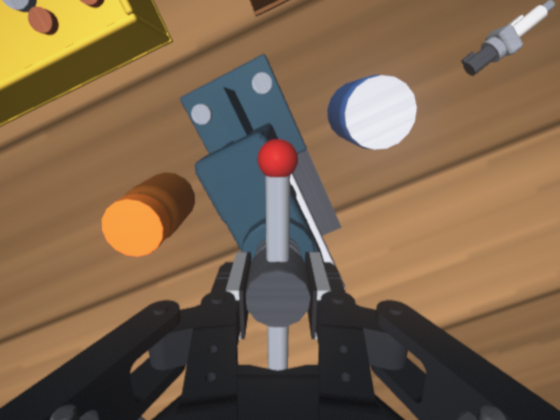

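View pics/zs24.png

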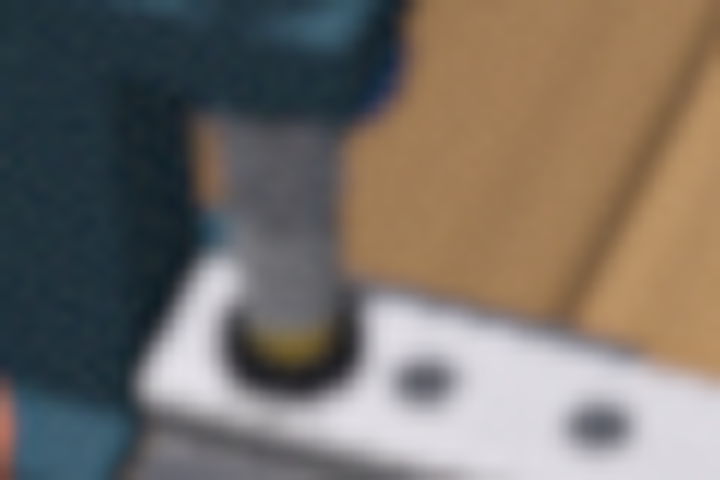

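The turns since contact give 6.8 mm (34 N) and the torque gives about 30 N, mid-window. There's no slip, since the bar is still in line with the jaws. I'll release and withdraw.

apply_moves --moves '[[[0, 0, 0], [0, 0, 0], 150], [[0, 0, 0], [0, 0, 0], 80], [[0, 0, 0], [0, 0, 0], 60], [[0, 0, 0], [0, 0, -30], 60], [[0, 0, 0], [0, 0, -40], 60]]'

```text
time_s: 27.25
ee_pos: [0.6395, -0.0229, 0.2272]
tcp_rot: [0.98, -0.197, -0.001, 0.0]
wrist_force: [-0.2, 0.0, 0.5]
width: 0.0654
```

```bash
python3 -c "
from h import *
need([.42,-.10,.26])"
```

```text
t 27.25 pos [ 0.6395 -0.0229  0.2272] yhead -1.9666 z [-0.002  0.    -1.   ] F [-0.2  0.   0.5] M [-0.   -0.03  0.06] w 0.0654 q [-0.21  0.23  1.59 -0.    1.32  1.75]
tool shift mm [-172.9  155.8  -32.4]
```

apply_moves --moves '[[[0, 0, 0], [-20, 18, -30], 60], [[0, 0, 0], [-38, 34, 0], 60], [[0, 0, 0], [-38, 34, 0], 60], [[0, 0, 0], [-38, 34, 0], 60], [[0, 0, 0], [-38, 34, 0], 60]]'

```text
time_s: 27.88
ee_pos: [0.4207, -0.099, 0.2579]
tcp_rot: [0.981, -0.196, 0.001, 0.0]
wrist_force: [-1.0, -0.5, 1.3]
width: 0.0654
```

apply_moves --moves '[[[0, 0, 0], [0, 0, 0], 60], [[0, 0, 0], [0, 0, 0], 60]]'

```text
time_s: 28.12
ee_pos: [0.4225, -0.0987, 0.2581]
tcp_rot: [0.98, -0.197, 0.001, 0.0]
wrist_force: [-0.7, 0.0, 0.6]
width: 0.0651
```

```bash
python3 -c "
from h import *
show()
s,S=snap('side','s25.png');a=S['color'][160:310,180:380];cv2.imwrite('pics/s25z.png',cv2.resize(a,None,fx=4,fy=4,interpolation=cv2.INTER_CUBIC))
s,T=snap('top','t25.png');a=T['color'][140:280,200:400];cv2.imwrite('pics/t25z.png',cv2.resize(a,None,fx=4,fy=4,interpolation=cv2.INTER_CUBIC))
yel('s26.png')
def bl(im,x0,y0,x1,y1):
    h=cv2.cvtColor(im['color'][y0:y1,x0:x1],cv2.COLOR_BGR2HSV);m=cv2.inRange(h,(0,150,80),(6,255,255))|cv2.inRange(h,(170,150,80),(180,255,255))
    n,l,st,ce=cv2.connectedComponentsWithStats(m);return [ce[i]+[x0,y0] for i in range(1,n) if st[i][4]>8]
t=bl(T,235,155,285,205);q=bl(S,205,165,275,222);print(t,q)
for a in t:
  for b in q: print(tri(T,a,S,b))
"
```

```text
t 28.12 pos [ 0.4225 -0.0987  0.2581] yhead -1.9672 z [ 0.002 -0.001 -1.   ] F [-0.7  0.   0.6] M [ 0.01 -0.02 -0.02] w 0.0651 q [-0.49 -0.31  2.07  0.    1.39  1.48]
yellow area soft 3.0 rows [0.   0.   0.   0.   0.   0.   0.   0.   0.11 0.08 0.   0.  ]
[array([269.        , 162.64285714]), array([251.84210526, 201.78947368])] [array([272.6, 166.4]), array([222.33333333, 189.12121212]), array([260.24242424, 214.90909091])]
(array([ 0.62866421, -0.05385142,  0.25328666]), np.float64(0.08944754293436437))
(array([ 0.69484828, -0.04347459,  0.16530656]), np.float64(0.0003264713498461041))
(array([ 0.65827924, -0.05041628,  0.11481409]), np.float64(0.09539881721778565))
(array([ 0.56937407, -0.00713792,  0.28491576]), np.float64(0.0069065877476927415))
(array([0.61876456, 0.01249456, 0.22465005]), np.float64(0.07873496831483737))
(array([0.58952362, 0.0008892 , 0.16353873]), np.float64(0.0030180981121199118))
```

View pics/s25z.png

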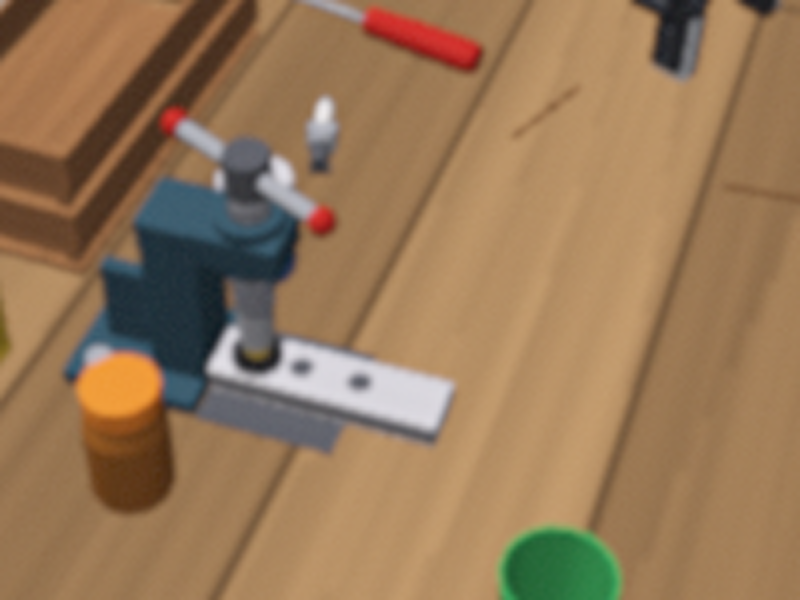

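View pics/t25z.png

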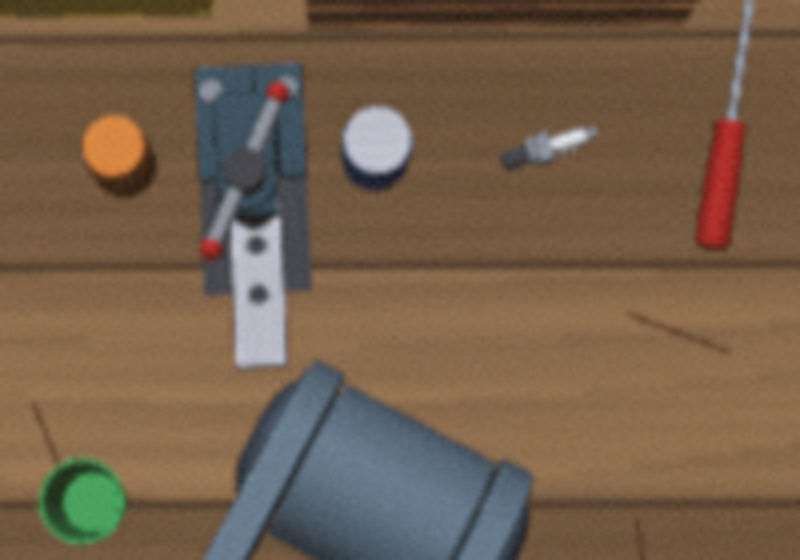

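The bar's balls triangulate to z = 0.1644 m (165 mm expected when snug). The plate holes are at the same pixels as before, and the cup is upright with the bystanders unmoved. I'm handing in.

```bash
python3 -c "
from h import *
print(arm.job_done())"
```

```text
the job is handed in; nothing more can be done
None
```

The job is finished and handed in at about 28 s of the 72 s; the hand-in reports no verdict.

**What I did**
- **Cup:** I lifted it upright to about (0.43, 0.10), roughly 145 mm from where it began.
- **Plate:** I carried it into line and fed it under the pad. I released it for the last 12 mm and pushed it from behind, because the wrist was coming close to a T-bar ball. The force rose to 10 N where the post was expected.
- **Clamp:** I gripped the hub with the jaws straddling the T-bar, rather than pushing the bar itself. I then turned it about 5.9 rad clockwise in two strokes.

**Last checks**
- **Plate:** centre at (0.597, -0.025), about 1 mm from target and in line with the clamp. Its hole marks did not shift during tightening.
- **Pad pressure:** the estimates differ a little, but all are inside the 20 to 50 N window:

| Estimate from | Force |
|---|---|
| Torque | about 30 N |
| Turns since contact (6.8 mm pressed in) | about 34 N |
| Hub height after release (164.4 mm, 165 mm expected when snug) | about 38 N |

- **Cup and bystanders:** the cup stands upright and clear of the plate. The jar, tin, screwdriver and the spark plug in the closing pictures have not moved. I did not measure the wrench or the other plug at the end; the arm never went near them.

**One disagreement:** both views measured the ball spacing as about 116 mm instead of 112 mm. I put that down to calibration, and it did not affect the result.

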